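# Turn the utensil rack and hang the dough stamp on its free branch

### The job

Gently swing the wooden utensil rack all the way until you feel it come up against its stop, so that its one free branch, the one with the red spring collar, points towards the robot. Then take the round dough stamp by its blue grip, pass its window over the branch's upturned tip, push the collar back with it and lower it behind the tip until it rests fully down on the branch, held by the collar, and let go. Never push, press or pinch the rack hard, and leave the other things on the table where they are.

Things in the scene. Friction and masses are not known exactly. Their poses are not given: they have to be found in the camera images.
- rack_base: fixed foot of the utensil rack: dark wooden disc 150 mm across, 18 mm high; origin at the centre of its underside, on the rack's vertical turning axis. At the stop the free branch points along this body's -x, roughly at the robot. Four level branches 90 degrees apart, 10 mm steel rods, axes 200 mm above the table. All contact forces on the rack, pinching fingers included, must add up to less than 25 N
- rack_top (a point): top of the rack's turning wooden post (26 mm thick), 225 mm above the table, on the turning axis. Three branches carry a ladle, a turner and a flour brush, which belong to the rack and swing with it (reach 120 mm from the axis, lowest point 75 mm above the table); the fourth, with the red collar, is free
- rack (a joint): angle of the rack about its vertical axis, rad: 0 is at the rigid stop; starts at -1.5 to -0.6 (free branch swung to the robot's left) and grows anticlockwise seen from above, the way to turn it. It stays where it is left. Friction 0.12 N m, about 2 N at 70 mm from the axis; at the stop a press of 4 to 10 N is plenty
- branch_mid (a point): point on the free branch's rod axis, 70 mm from the turning axis: a place to push it or straddle it loosely (10 mm rod; the thin spring further out, 17 mm across, is look only). Axes turn with the rack: -x points outward along the branch, z up. The outer part is a telescopic tube clamped at some length: the branch ends 110 to 150 mm from the turning axis, and its length is not measured
- branch_far (a point): point on the free branch's axis line, 150 mm from the turning axis: the farthest its end can be. Axes as branch_mid. The end is an upturned tip 6 mm long, 8 mm wide, standing 8 mm above the rod's top. The red spring collar (disc 28 mm across, 6 mm thick) rests against the tip's back; 3 N start it inward, 0.3 N more per mm, rigid end at 11 mm. The stamp's 6 mm plate needs over 6 mm
- stamp: dough stamp, about 0.16 kg, standing on the table: wooden disc 60 mm across, 24 mm high; on it an upright steel plate 6 mm thick (own x), 32 mm wide (own y), up to 75 mm, with a window 18 mm wide (y) from 33 to 56 mm height; on top a blue grip block 18 (x) by 36 (y) mm, from 75 to 105 mm. Origin at the centre of the underside, z up. The branch passes through along own x, either way
- stamp_eye (a point): middle of the top edge of the stamp's window, 56 mm above its underside; axes as the stamp's
- stamp_grip (a point): middle of the blue grip block, 90 mm above the stamp's underside; axes as the stamp's. Held across its 18 mm thickness (fingers on the +x and -x faces) the stamp cannot tip when pushed along x
- flour_jar: white jar, 80 mm across, 130 mm high; not to be moved; origin at the centre of its underside
- salt_bowl: blue bowl, 90 mm across, 45 mm high; not to be moved; origin at the centre of its underside
- square_stamp: square wooden stamp without a window, 56 mm wide, 72 mm high; not to be moved; origin at the centre of its underside
- towel_roll: white paper roll, 110 mm across, 220 mm high; not to be moved; origin at the centre of its underside
- tea_mug: white mug, 72 mm across, 85 mm high; not to be moved; origin at the centre of its underside
- oil_bottle: amber bottle, 60 mm across, 190 mm high; not to be moved; origin at the centre of its underside
- spice_can: copper-coloured can, 60 mm across, 80 mm high; not to be moved; origin at the centre of its underside
Mind the look-alikes: they are no part of the job. What is shaped like the stamp but green or turquoise is not meant.

How it is judged:
By the outcome, as a careful person would: the job done as asked, in the order asked, and still so for the second after the job is handed in, with the robot touching nothing.
It also fails if it takes over 72 s, if anything falls off the work surface, if the arm or the gripper's body presses on something with over 40 N, if the wrist force passes 120 N, or if a joint passes its speed limit or range.

### The arm

A 7-joint arm with a two-finger parallel gripper is mounted at the origin on the work surface. World frame = base frame: x ahead of the robot, y to its left, z up, the work surface at z = 0. Lengths are in m, angles in rad, forces in N, time in s.
With the tool pointing down it reaches from about 0.4 to 0.85 m from the base axis. Payload 4.5 kg.
Tool frame: the origin (TCP) lies midway between the tips of the shut fingers; the grasp point (between the pads) lies 19 mm behind it; z points along the fingers, x is the direction in which the jaws open and shut, and the axes are right-handed (so a half turn about z gives the same grasp; the last joint's range is limited). The gripper opens to 88 mm and grips with 3 to 60 N. Pads are 18 mm wide; open, the fingers measure 123 mm over their backs; the gripper's body (75 mm by 187 mm) begins 45 mm behind the grasp point.
Start: joints at [-1.179, 0.689, -0.195, 1.565, 0.157, 0.902, -0.215], TCP at [0.219, 0.585, 0.239] pointing down, gripper open.
Joint ranges: [-3.01, 3.01], [-0.46, 2.08], [-1.47, 1.51], [0.13, 2.56], [-1, 4.14], [0.04, 2.09], [-2.66, 2.66]. Speed limits (rad/s): [2.57, 2.57, 3.14, 3.14, 3.14, 3.14, 3.14].

### API

Orientations are given as a 3x3 rotation matrix whose columns are the frame's x, y, z axes.
In Python, from bench import arm, eyes, ticket gives the robot as it stands. The module is installed in compiled form; this text tells all that it offers.
- The arm moves only by the tool drive_tool, never from a script. Its argument "steps" is a list of rows, each an object of numbers: "dx", "dy", "dz": the shift along the tool's x, y, z in mm; "wx", "wy", "wz": the turn, a rotation vector about the tool's x, y, z in degrees. A call has 1 to 5 rows; each row shifts and turns the commanded pose from where the row before left it, along the tool's axes as they then stand; what a row does not reach is not made up. A row lasts 1/10 s, in which the tool goes at most 50 mm and 8.59 degrees, less where a joint would pass 70% of its speed; a pose out of reach is approached as far as the arm can. A call is refused whole if a number of a shift passes 50 or a number of a turn 8.59, either way. A call with a gripper value outside its range is refused whole. "hand" is the closure, from -1 (fully open) to 1 (shut), so that 0 is half open, set as the call begins (left out, the last holds). The fingers move at their own pace and stop on an object; the grip force is fixed at half the most. Time passes only in rows, so rows that do not move let the fingers close. It gives the time, the measured TCP pose, the force and the opening at its end, in the units of the state.
- arm.state(): the state, without advancing time (a new reading comes with each control period).
- eyes.grab_frame(name): name is "side" or "top"; returns a dict with "pixels" (400x640x3 uint8, red, green, blue), "z_map" (400x640 float32, m along the optical axis (not along the pixel's ray), 0 where there is no reading), "fx", "fy", "cx", "cy" (pixels), "T" (4x4, takes a point from camera to world coordinates). Camera axes: x right, y down, z forward; pixel columns grow to the right and rows downward; lengths in m; the calibration is good to about 2 mm. A picture is of the moment at which its call begins.
- ticket.sign_off(): hands the job in, once; it reports no verdict.
Trained networks look in a picture, given as the dict that the camera call returned (one of the last four; its "shot" number tells which), for a name from the list of things; names that differ only in an ending like _2 or _b are one class to them, and where a whole thing is asked for, a point or a joint stands for the part that bears it (a point fixed in the world has none). Each returns a list of dicts, best first, with "score" (0 to 1); they miss things now and then, are a little off and sometimes report something else, mostly with a low value. They report only what shows in the picture. A call takes as long as a camera call. They do not tell look-alikes from the thing itself.
- eyes.look_for(name, picture): "location" ([column, row] as shares, 0 to 1, of the picture: columns of its width, rows of its height, amid what is visible of it).
- eyes.regions_of(name, picture): "pixels" (400x640 bool, what is visible of it) and "location" ([column, row] as shares, 0 to 1, of the picture: columns of its width, rows of its height, amid what is visible of it).
The state is a dict: "time_s": time; "joint_positions": joint angles; "joint_velocities": joint speeds; "joint_torque": joint torques, N m; "ee_pos": TCP position; "ee_rot": TCP orientation; "wrist_force": force on the tool from outside, world axes, zero at the start; "ft_torque": the same for the moment, N m; "width": finger opening in m.
Only numpy, scipy, OpenCV 4.12 (cv2) and the standard library are available. Lean on these libraries where they do the work, as an engineer would, in place of code of your own. Each camera call takes 0.05 s, during which the arm holds its last target.

## Working session

There is one attempt and no reset: what is moved stays moved. The work goes in short steps, Python scripts to look and compute and a tool call to move; the robot and the scene stay as the last step left them, time stands still between calls to the robot, and variables do not carry over. Pictures are saved under pics/ and viewed, and the job is handed in when it is done.

Besides the shell and the picture viewer there is one more tool, called after "Call:" by a JSON object that holds its "name" and its "arguments". drive_tool: Moves the arm, as the interface text tells. Its arguments: {"type":"object","properties":{"steps":{"type":"array","items":{"type":"object","properties":{"dx":{"type":"number"},"dy":{"type":"number"},"dz":{"type":"number"},"wx":{"type":"number"},"wy":{"type":"number"},"wz":{"type":"number"}}}},"hand":{"type":"number"}},"required":["steps"]}

```bash
mkdir -p pics
cat > h.py <<'E'
import numpy as np, cv2
from bench import arm, eyes, ticket
def save(f,name,crop=None,scale=1):
    im=f["pixels"][:,:,::-1]
    if crop: im=im[crop[1]:crop[3],crop[0]:crop[2]]
    im=cv2.resize(np.ascontiguousarray(im),None,fx=scale,fy=scale,interpolation=cv2.INTER_CUBIC)
    cv2.imwrite("pics/"+name,im)
def cloud(f):
    z=f["z_map"];v,u=np.mgrid[0:400,0:640]
    P=np.stack([(u-f["cx"])/f["fx"]*z,(v-f["cy"])/f["fy"]*z,z,np.ones_like(z)],-1)
    W=P@np.array(f["T"]).T
    W=W[...,:3];W[z<=0]=np.nan
    return W
def proj(f,p):
    c=np.linalg.inv(np.array(f["T"]))@np.append(p,1)
    return c[0]/c[2]*f["fx"]+f["cx"],c[1]/c[2]*f["fy"]+f["cy"]
E
python3 - <<'E'
from h import *
np.set_printoptions(precision=4,suppress=True)
s=arm.state();print({k:np.array(v) for k,v in s.items()})
for n in("side","top"):
    f=eyes.grab_frame(n);save(f,n+"0.png");print(n,f["fx"],np.array(f["T"]))
    for o in("stamp","rack_base","rack_top","branch_mid","branch_far","stamp_grip","stamp_eye"):
        r=eyes.look_for(o,f);W=cloud(f)
        for d in r[:3]:
            u,v=int(d["location"][0]*640),int(d["location"][1]*400)
            print(o,round(d["score"],2),u,v,W[v,u])
E
```

```text
{'time_s': array(0.), 'joint_positions': array([-1.1792,  0.69  , -0.1945,  1.5663,  0.1573,  0.9025, -0.2151]), 'joint_velocities': array([ 0.0003,  0.0006, -0.0006, -0.0001, -0.0008, -0.0001,  0.    ]), 'joint_torque': array([  0.0002, -52.7546,  -1.2671, -15.3429,  -0.0527,   0.0065,
         0.0002]), 'ee_pos': array([0.2187, 0.5848, 0.2379]), 'ee_rot': array([[ 0.3501,  0.9367, -0.0005],
       [ 0.9367, -0.3501, -0.0018],
       [-0.0018,  0.0001, -1.    ]]), 'wrist_force': array([-0.0382,  0.0399, -0.2009]), 'ft_torque': array([ 0.008 , -0.0293, -0.0294]), 'width': array(0.088)}
side 461.65314127636685 [[ 0.7799 -0.3417  0.5243 -0.198 ]
 [-0.6258 -0.4098  0.6637 -0.9585]
 [-0.012  -0.8457 -0.5335  0.92  ]
 [ 0.      0.      0.      1.    ]]
stamp 0.79 245 194 [0.4689 0.3469 0.0249]
stamp 0.71 254 206 [0.4524 0.2573 0.0248]
stamp 0.58 289 202 [0.5549 0.1884 0.0334]
rack_base 0.9 371 228 [ 0.6382 -0.1391  0.0657]
rack_top 0.9 376 203 [ 0.6519 -0.1411  0.154 ]
branch_mid 0.72 222 195 [0.4032 0.4013 0.0208]
branch_mid 0.68 374 206 [ 0.6484 -0.1367  0.1424]
branch_far 0.58 373 203 
[... 417 characters left out ...]
.9862  1.8927]
 [ 0.      0.      0.      1.    ]]
stamp 0.76 262 237 [0.4466 0.2235 0.1025]
stamp 0.6 273 208 [0.5494 0.1868 0.095 ]
stamp 0.5 236 231 [0.4704 0.3179 0.082 ]
rack_base 0.74 363 183 [ 0.6382 -0.1326  0.086 ]
rack_top 0.73 364 176 [ 0.6393 -0.1274  0.2001]
branch_mid 0.91 367 174 [ 0.6426 -0.1362  0.2159]
branch_far 0.86 366 175 [ 0.6391 -0.1328  0.2165]
branch_far 0.41 454 248 [ 0.395  -0.4099  0.2243]
stamp_grip 0.64 272 210 [0.5519 0.1968 0.0295]
stamp_grip 0.58 261 238 [0.4454 0.2299 0.0781]
stamp_grip 0.51 232 234 [0.4654 0.3414 0.0281]
stamp_eye 0.76 261 238 [0.4454 0.2299 0.0781]
stamp_eye 0.62 238 230 [0.4805 0.321  0.0211]
stamp_eye 0.53 272 210 [0.5519 0.1968 0.0295]
```

View pics/side0.png

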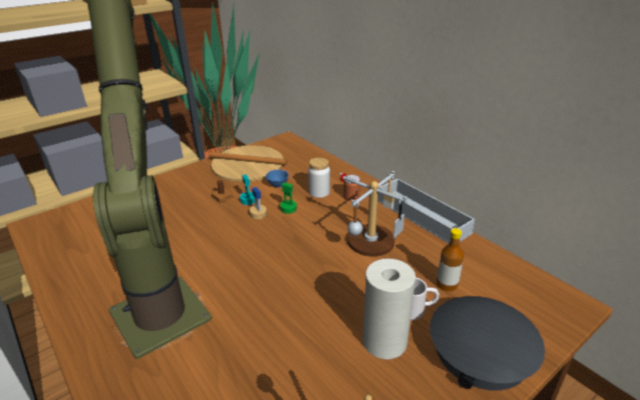

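View pics/top0.png

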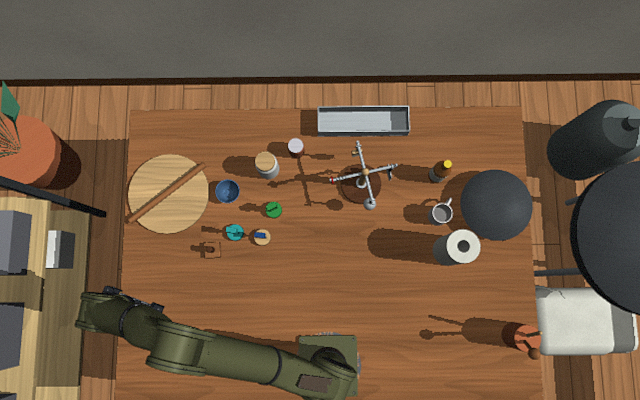

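Three stamp shapes are in view. In the top picture: turquoise (234,232), green (273,209), blue (262,237). In the side picture: (246,188), (288,196), (257,203). The blue one fits. I'll confirm it and the rack in crops.

Run:
```python
from h import *
np.set_printoptions(precision=4,suppress=True)
f=eyes.grab_frame("side");g=eyes.grab_frame("top")
def crop(f,c,s):
    im=f["pixels"][c[1]:c[3],c[0]:c[2],::-1]
    return cv2.resize(np.ascontiguousarray(im),None,fx=s,fy=s,interpolation=cv2.INTER_CUBIC)
a=crop(f,(225,160,305,230),5);b=crop(f,(330,160,420,260),4)
c=crop(g,(215,190,295,260),5);d=crop(g,(320,130,410,215),4)
def pad(x,h=400,w=400):
    o=np.zeros((h,w,3),np.uint8);x=x[:h,:w];o[:x.shape[0],:x.shape[1]]=x;return o
cv2.imwrite("pics/z1.png",np.hstack([pad(a),pad(b)]));cv2.imwrite("pics/z2.png",np.hstack([pad(c),pad(d)]))
# colours
for n,F in(("side",f),("top",g)):
    W=cloud(F);p=F["pixels"];hsv=cv2.cvtColor(p,cv2.COLOR_RGB2HSV)
    m=(hsv[...,0]>108)&(hsv[...,0]<130)&(hsv[...,1]>100)&(hsv[...,2]>40)&(abs(W[...,0]-.45)<.1)&(abs(W[...,1]-.23)<.08)
    v,u=np.nonzero(m);print(n,"blue",len(v),u.mean(),v.mean(),np.median(W[m],0),W[m].min(0),W[m].max(0))
    m=((hsv[...,0]<6)|(hsv[...,0]>174))&(hsv[...,1]>150)&(hsv[...,2]>70)&(W[...,2]>.15)&(abs(W[...,0]-.64)<.2)&(abs(W[...,1]+.13)<.2)
    v,u=np.nonzero(m);print("red",len(v),u.mean() if len(v) else 0,v.mean() if len(v) else 0,np.median(W[m],0))
    m=(W[...,2]>.19)&(W[...,2]<.24)&(abs(W[...,0]-.64)<.17)&(abs(W[...,1]+.13)<.17)
    v,u=np.nonzero(m)
    for i in range(len(v)): print(u[i],v[i],W[v[i],u[i]],p[v[i],u[i]]) if n=="top" and i%4==0 else 0
```

```text
side blue 15 256.53333333333336 191.8 [0.4531 0.2209 0.1051] [0.4416 0.2138 0.0775] [0.458  0.2439 0.1073]
red 20 342.45 176.2 [ 0.6198 -0.0209  0.208 ]
top blue 7 259.85714285714283 236.14285714285714 [0.4497 0.2272 0.1073] [0.4462 0.2186 0.05  ] [0.4557 0.2506 0.116 ]
red 9 332.1111111111111 180.55555555555554 [ 0.6215 -0.02    0.2109]
356 141 [ 0.7572 -0.1021  0.2121] [150 133 122]
357 142 [ 0.7526 -0.1051  0.2161] [131 145 153]
358 143 [ 0.7524 -0.1092  0.2043] [200 215 219]
356 145 [ 0.746  -0.1025  0.2024] [124 102  90]
360 145 [ 0.7439 -0.1154  0.2094] [175 176 176]
359 146 [ 0.7412 -0.1122  0.2067] [124 133 137]
357 147 [ 0.7362 -0.105   0.2127] [66 74 75]
358 148 [ 0.7357 -0.1091  0.2015] [150 159 161]
359 149 [ 0.7314 -0.1122  0.2046] [182 196 201]
358 151 [ 0.7241 -0.1086  0.206 ] [80 81 78]
359 152 [ 0.7195 -0.1115  0.2103] [146 153 160]
360 153 [ 0.7174 -0.1152  0.2049] [186 196 202]
359 155 [ 0.7101 -0.1116  0.2065] [89 88 85]
360 156 [ 0.706  -0.1147  0.2092] [137 147 152]
361 157 [ 0.7039 -0.1184  0.2034] [180 194 202]
360 159 [ 0.6965 -0.1148  0.2056] [96 83 77]
361 
[... 3741 characters left out ...]
 [ 0.6002 -0.1392  0.2079] [150 160 163]
369 188 [ 0.5976 -0.1428  0.2041] [198 208 213]
368 190 [ 0.59   -0.1389  0.2088] [80 82 84]
369 191 [ 0.5877 -0.1427  0.2025] [146 156 160]
370 192 [ 0.5843 -0.146   0.2025] [197 209 213]
369 194 [ 0.5787 -0.1431  0.1961] [77 81 79]
370 195 [ 0.5738 -0.1456  0.2046] [143 153 157]
371 196 [ 0.5704 -0.1488  0.205 ] [195 209 210]
370 198 [ 0.5636 -0.1453  0.2053] [84 89 89]
371 199 [ 0.5599 -0.1483  0.2073] [120 124 126]
368 200 [ 0.5588 -0.1395  0.1938] [135 142 143]
372 200 [ 0.5574 -0.1521  0.2018] [150 158 159]
371 201 [ 0.554  -0.1486  0.2025] [80 86 85]
372 202 [ 0.5485 -0.1506  0.2153] [143 149 150]
373 203 [ 0.545  -0.1537  0.2166] [192 196 199]
```

View pics/z1.png

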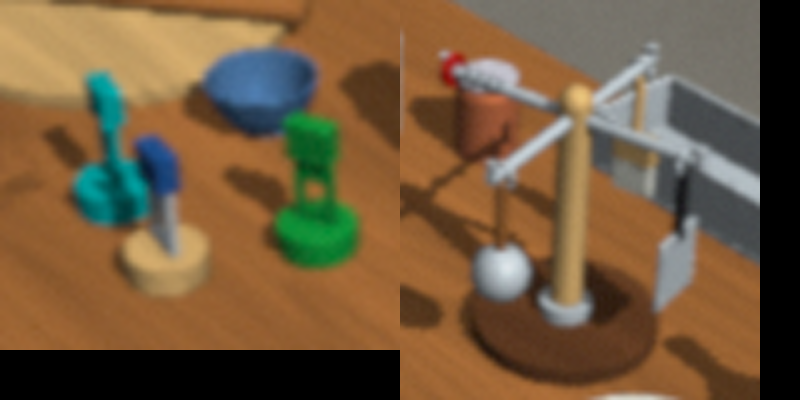

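View pics/z2.png

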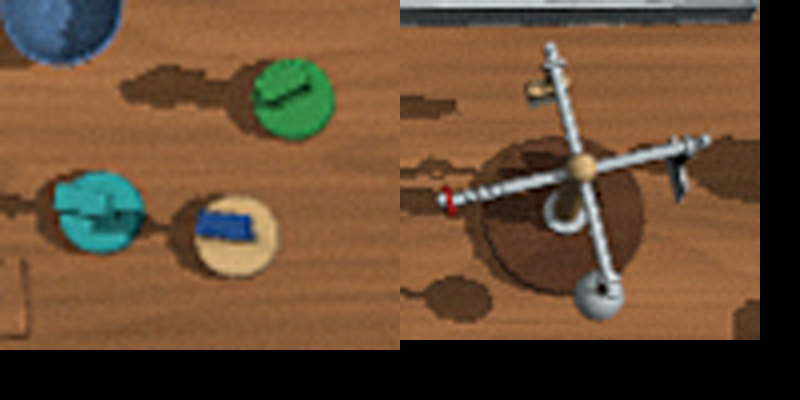

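The crops confirm the blue-grip stamp at side (257,203), top (262,237). The free branch's red collar is at side (342,176), top (332,180). Next I'll measure the stamp pose by silhouette fit, and the rack axis and branch angle.

```bash
cat >> h.py <<'E'
from scipy.optimize import minimize, least_squares
def box_pts(x,y,z0,yaw,hx=.009,hy=.018,z1=.105,zb=.075):
    c,s=np.cos(yaw),np.sin(yaw)
    return np.array([[x+c*a-s*b,y+s*a+c*b,z0+z] for a in(-hx,hx) for b in(-hy,hy) for z in(zb,z1)])
def render(f,P,win,ss=8):
    u0,v0,u1,v1=win
    q=np.array([proj(f,p) for p in P])
    q=((q-[u0,v0]+.5)*ss).astype(np.float32)
    m=np.zeros(((v1-v0)*ss,(u1-u0)*ss),np.uint8)
    cv2.fillConvexPoly(m,np.round(cv2.convexHull(q)).astype(np.int32),255)
    return cv2.resize(m,(u1-u0,v1-v0),interpolation=cv2.INTER_AREA)/255.
def ray(f,u,v,z):
    T=np.array(f["T"]);d=T[:3,:3]@[(u-f["cx"])/f["fx"],(v-f["cy"])/f["fy"],1];o=T[:3,3]
    return o+d*(z-o[2])/d[2]
E
python3 - <<'E'
from h import *
np.set_printoptions(precision=4,suppress=True,linewidth=150)
f=eyes.grab_frame("side");g=eyes.grab_frame("top")
import pickle;pickle.dump((f,g),open("f0.pkl","wb"))
wins={"side":(246,182,268,206),"top":(250,228,276,246)}
tg=[]
for n,F in(("side",f),("top",g)):
    u0,v0,u1,v1=wins[n];p=F["pixels"][v0:v1,u0:u1].astype(float)
    b=p[...,2]-p[...,0]; print(n);print(b.astype(int))
    tg.append((F,wins[n],b))
def cost(q,sel):
    c=0
    for i in sel:
        F,w,b=tg[i];t=np.clip(b/ (60 if i==0 else 60),0,1)
        r=render(F,box_pts(q[0],q[1],0,q[2]),w);c+=((r-t)**2).sum()
    return c
for sel in([0],[1],[0,1]):
    best=None
    for yaw in np.radians([-30,-20,-10,0,10,20,30]):
        r=minimize(cost,[.447,.224,yaw],args=(sel,),method="Nelder-Mead",options=dict(initial_simplex=[[.447,.224,yaw],[.455,.224,yaw],[.447,.232,yaw],[.447,.224,yaw+.2]]))
        if best is None or r.fun<best.fun:best=r
    print(sel,best.x,np.degrees(best.x[2]),best.fun)
E
```

```text
side
[[ 134  137  126   45  -39  -91 -107 -110 -111 -109 -108 -109 -111 -112 -109  -96  -77  -65  -62  -60  -57  -51]
 [ 132  138  135   58  -28  -90 -109 -110 -112 -111 -112 -110 -109 -113 -110 -107  -90  -79  -70  -63  -61  -59]
 [ 134  140  104   36  -38  -92 -106 -107 -108 -110 -114 -112 -110 -110 -111 -112 -107  -99  -90  -78  -69  -65]
 [ 133  136   56  -19  -75 -103 -105 -104 -104 -103 -108 -110 -112 -110 -112 -113 -114 -112 -107 -101  -91  -79]
 [  96   94   36  -38  -88  -99  -92  -76  -66  -61  -71  -97 -109 -112 -113 -111 -111 -112 -112 -112 -108 -103]
 [  62   81   31  -41  -88  -77  -38    3   24   30    2  -50  -92 -109 -113 -114 -112 -113 -112 -115 -115 -114]
 [  43   82   35  -40  -80  -42   22   67   85   89   64   12  -48  -90 -109 -110 -113 -111 -111 -115 -116 -118]
 [  39   90   47  -30  -79  -48   22   83  102  106   98   68   14  -46  -91 -107 -112 -111 -113 -113 -115 -116]
 [  41  101   59  -18  -70  -60   -2   57   92  106  107  100   71   14  -52  -96 -109 -113 -112 -113 -113 -115]
 [  43  106   80   25  -15  -19    0   40   73   94  106  105  102   61  -15  
[... 3048 characters left out ...]
87 -86 -89 -85 -82 -88 -90 -88 -88 -89 -89 -67 -81 -91 -88 -92 -92 -85]
 [-70 -49 -43 -45 -47 -41 -73 -87 -89 -87 -85 -90 -84 -87 -86 -87 -90 -85 -68 -59 -74 -79 -80 -78 -78 -77]
 [-83 -70 -59 -54 -40 -46 -52 -69 -86 -90 -89 -89 -88 -90 -89 -85 -80 -63 -62 -81 -79 -77 -81 -81 -83 -83]
 [-85 -88 -86 -72 -58 -51 -48 -35 -54 -67 -71 -77 -79 -73 -78 -68 -54 -61 -81 -85 -88 -82 -83 -83 -85 -83]
 [-83 -85 -84 -93 -92 -72 -63 -55 -55 -49 -55 -54 -50 -52 -52 -64 -80 -91 -82 -86 -84 -84 -84 -82 -83 -81]]
[0] [0.4302 0.2243 1.5641] 89.61512810673436 72.508176662822
[1] [ 0.4563  0.2347 -0.1577] -9.03356806117624 10.196948289119568
[0, 1] [ 0.4532  0.2345 -0.2726] -15.621467005851338 147.25043829296425
```

Run:
```python
from h import *
import pickle
np.set_printoptions(precision=4,suppress=True,linewidth=150)
f,g=pickle.load(open("f0.pkl","rb"))
wins={"side":(244,180,270,208),"top":(248,226,278,248)}
tg=[]
for n,F in(("side",f),("top",g)):
    u0,v0,u1,v1=wins[n];p=F["pixels"][v0:v1,u0:u1].astype(float)
    b=p[...,2]-p[...,1]
    tg.append((F,wins[n],b)); 
    if n=="side":print(b.astype(int))
def cost(q,sel):
    c=0
    for i in sel:
        F,w,b=tg[i];t=np.clip((b+10)/60,0,1) if i==0 else np.clip((b+45)/105,0,1)
        r=render(F,box_pts(q[0],q[1],0,q[2]),w);c+=((r-t)**2).sum()
    return c
for sel in([0],[1],[0,1]):
    best=None
    for yaw in np.radians([-30,-15,0,15]):
      for x0 in(.445,.455):
        r=minimize(cost,[x0,.23,yaw],args=(sel,),method="Nelder-Mead",options=dict(initial_simplex=[[x0,.23,yaw],[x0+.005,.224,yaw],[x0,.238,yaw],[x0,.23,yaw+.2]]))
        if best is None or r.fun<best.fun:best=r
    print(sel,best.x,np.degrees(best.x[2]),best.fun)
# rack cross in top image: per-branch lines on z=.2
W=cloud(g);p=g["pixels"].astype(float)
def line(win,axis):
    u0,v0,u1,v1=win;out=[]
    sub=p[v0:v1,u0:u1]
    w=np.clip((sub[...,2]-sub[...,0])+25,0,None)*(sub.mean(-1)>60)
    w*=(np.abs(W[v0:v1,u0:u1,2]-.203)<.02)
    if axis==0:
        for i in range(u1-u0):
            if w[:,i].sum()>20: out.append((u0+i,v0+(w[:,i]*np.arange(v1-v0)).sum()/w[:,i].sum()))
    else:
        for i in range(v1-v0):
            if w[i].sum()>20: out.append((u0+(w[i]*np.arange(u1-u0)).sum()/w[i].sum(),v0+i))
    P=np.array([ray(g,u,v,.2)[:2] for u,v in out]);return P
L=[]
for nm,win,ax in(("free",(337,165,358,190),0),("turner",(373,158,388,180),0),("ladle",(358,183,380,198),1),("brush",(350,148,370,165),1)):
    P=line(win,ax);c=P.mean(0);d=np.linalg.svd(P-c)[2][0];print(nm,len(P),c,np.degrees(np.arctan2(d[1],d[0])),np.abs((P-c)@[-d[1],d[0]]).max());L.append(P)
def res(q):
    x,y,a=q;c,s=np.cos(a),np.sin(a);r=[]
    for i,P in enumerate(L):
        D=P-[x,y]; r+=list((-s*D[:,0]+c*D[:,1]) if i<2 else (c*D[:,0]+s*D[:,1]))
    return np.array(r)*1000
r=least_squares(res,[.64,-.13,np.radians(100)],loss="soft_l1");print("axis",r.x,np.degrees(r.x[2]),"rms",np.sqrt((res(r.x)**2).mean()))
x,y,a=r.x
print("post top proj",proj(g,[x,y,.225]),proj(f,[x,y,.225]))
tip=p[176:186,322:340];print((tip[...,0]-tip[...,1]).astype(int));print(tip.mean(-1).astype(int))
for R in(.1,.11,.12,.13,.14,.15):print(R,proj(g,[x+R*np.cos(a),y+R*np.sin(a),.2]),proj(f,[x+R*np.cos(a),y+R*np.sin(a),.2]))
```

```text
[[ -1   0   2   1  -4 -13 -34 -46 -51 -50 -48 -47 -47 -48 -48 -49 -48 -42 -31 -28 -27 -25 -16   3  19  27]
 [ -1  -1   0  -1  -3 -11 -29 -45 -49 -51 -50 -48 -49 -51 -52 -54 -50 -43 -33 -30 -25 -29 -25 -11   4  15]
 [ -4   0   0  -1  -3 -11 -28 -44 -51 -51 -51 -51 -51 -51 -53 -52 -50 -44 -36 -29 -28 -26 -26 -22  -8   7]
 [-11  -1  -1  -1  -1  -8 -25 -43 -51 -50 -51 -50 -52 -52 -49 -52 -50 -50 -40 -35 -32 -27 -28 -26 -21  -7]
 [-19  -4   0   1  -3 -10 -26 -44 -49 -49 -49 -50 -53 -52 -51 -50 -49 -51 -49 -44 -41 -34 -31 -31 -25 -20]
 [-24  -5  -1  -2  -7 -21 -36 -50 -50 -47 -47 -45 -49 -50 -51 -50 -50 -50 -53 -49 -48 -46 -42 -38 -33 -28]
 [-26  -9  -2  -4 -12 -26 -42 -45 -40 -28 -19 -18 -25 -43 -51 -52 -52 -49 -51 -52 -50 -51 -51 -47 -43 -35]
 [-31 -15  -3  -5 -14 -29 -42 -27  -6  16  28  36  18 -11 -38 -49 -52 -52 -51 -52 -51 -52 -53 -52 -52 -51]
 [-33 -13  -3  -4 -12 -28 -36  -6  29  46  52  56  46  23 -10 -37 -49 -50 -52 -50 -50 -54 -54 -54 -54 -52]
 [-35 -19  -2  -2  -9 -24 -37 -13  26  50  56  60  58  49  23  -9 -39 -49 -51 -51 -52 -52 -53 -53 -54 -55]
 [-35 -18  -2  -3  -7 -22 -37 
[... 4183 characters left out ...]
3517), np.float64(178.36341118673536))
0.11 (np.float64(332.6577321373854), np.float64(179.76729252747128)) (np.float64(344.3295027170316), np.float64(177.387368315856))
0.12 (np.float64(329.7483404784624), np.float64(180.4409745810264)) (np.float64(341.74682324701746), np.float64(176.41850703353407))
0.13 (np.float64(326.8379211726499), np.float64(181.1148945906039)) (np.float64(339.1830771211595), np.float64(175.45674836859487))
0.14 (np.float64(323.9264736753779), np.float64(181.78905268230136)) (np.float64(336.63805690235665), np.float64(174.50201450349348))
0.15 (np.float64(321.0139974416918), np.float64(182.4634489823053)) (np.float64(334.1115581727717), np.float64(173.55422875332567))
```

Rack axis is at (0.652,-0.130), the free branch points at 102.8° (towards +y), and the tip is about 120 mm out. I'll write a small planner that converts targets into tool-axis rows.

```bash
cat > plan.py <<'E'
import sys,json
from h import *
# usage: plan.py x y z angdeg maxmm maxdeg ; keeps tool down (also levels tilt on first row)
from scipy.spatial.transform import Rotation as Ro
def plan(x,y,z,ang,maxmm=50,maxdeg=8,verbose=True):
    s=arm.state();p=np.array(s["ee_pos"]);R=np.array(s["ee_rot"])
    a=np.radians(ang);Rt=np.array([[np.cos(a),np.sin(a),0],[np.sin(a),-np.cos(a),0],[0,0,-1]])
    t=np.array([x,y,z]);rv=Ro.from_matrix(R.T@Rt).as_rotvec()
    n=max(int(np.ceil(np.linalg.norm(t-p)*1000/maxmm-1e-6)),int(np.ceil(np.degrees(np.linalg.norm(rv))/maxdeg-1e-6)),1)
    rows=[]
    dr=rv/n
    for i in range(n):
        d=R.T@((t-p)/(n-i))*1000; d=np.round(d,1); w=np.round(np.degrees(dr),2)
        rows.append(dict(dx=d[0],dy=d[1],dz=d[2],wx=w[0],wy=w[1],wz=w[2]))
        p=p+R@d/1000;R=R@Ro.from_rotvec(np.radians(w)).as_matrix()
    for i in range(0,n,5):print(json.dumps(rows[i:i+5]).replace(" ","").replace(".0,",",").replace(".0}","}"))
def st():
    s=arm.state();R=np.array(s["ee_rot"])
    print("t",round(s["time_s"],2),"p",np.round(s["ee_pos"],4),"ang",round(float(np.degrees(np.arctan2(R[1,0],R[0,0]))),2),"F",np.round(s["wrist_force"],2),"w",round(float(s["width"]),4),"q",np.round(s["joint_positions"],2))
if __name__=="__main__":
    st();plan(*map(float,sys.argv[1:]))
E
python3 plan.py 0.631 -0.062 0.30 12.8 48 8
```

```text
t 1.0 p [0.2188 0.5855 0.2388] ang 69.5 F [1.1  0.   0.98] w 0.0881 q [-1.18  0.69 -0.19  1.57  0.16  0.9  -0.22]
[{"dx":-27.2,"dy":36,"dz":-3.6,"wx":-0,"wy":-0,"wz":3.34},{"dx":-25,"dy":37.6,"dz":-3.6,"wx":-0,"wy":-0,"wz":3.34},{"dx":-22.8,"dy":39,"dz":-3.6,"wx":-0,"wy":-0,"wz":3.34},{"dx":-20.5,"dy":40.2,"dz":-3.6,"wx":-0,"wy":-0,"wz":3.34},{"dx":-18.1,"dy":41.4,"dz":-3.6,"wx":-0,"wy":-0,"wz":3.34}]
[{"dx":-15.7,"dy":42.3,"dz":-3.6,"wx":-0,"wy":-0,"wz":3.34},{"dx":-13.2,"dy":43.2,"dz":-3.6,"wx":-0,"wy":-0,"wz":3.34},{"dx":-10.6,"dy":43.9,"dz":-3.6,"wx":-0,"wy":-0,"wz":3.34},{"dx":-8.1,"dy":44.4,"dz":-3.6,"wx":-0,"wy":-0,"wz":3.34},{"dx":-5.5,"dy":44.8,"dz":-3.6,"wx":-0,"wy":-0,"wz":3.34}]
[{"dx":-2.9,"dy":45.1,"dz":-3.6,"wx":-0,"wy":-0,"wz":3.34},{"dx":-0.2,"dy":45.1,"dz":-3.6,"wx":-0,"wy":-0,"wz":3.34},{"dx":2.4,"dy":45.1,"dz":-3.6,"wx":-0,"wy":-0,"wz":3.34},{"dx":5,"dy":44.9,"dz":-3.6,"wx":-0,"wy":-0,"wz":3.34},{"dx":7.7,"dy":44.5,"dz":-3.6,"wx":-0,"wy":-0,"wz":3.34}]
[{"dx":10.2,"dy":44,"dz":-3.7,"wx":-0,"wy":-0,"wz":3.34},{"dx":12.8,"dy":43.2,"dz":-3.6,"wx":-0,"wy":-0,"wz":3.34}]
```

Call:
{"name": "drive_tool", "arguments": {"steps": [{"dx": -27, "dy": 36, "dz": -8, "wz": 3.3}, {"dx": -25, "dy": 38, "dz": -8, "wz": 3.3}, {"dx": -23, "dy": 39, "dz": -8, "wz": 3.3}, {"dx": -20, "dy": 40, "dz": -8, "wz": 3.3}, {"dx": -18, "dy": 41, "dz": -8, "wz": 3.3}], "hand": 0.3}}

```text
schema error: expected keys dx, dy, dz, wx, wy, wz
```

Call:
{"name": "drive_tool", "arguments": {"steps": [{"dx": -16, "dy": 42, "dz": -5, "wz": 3.3}, {"dx": -13, "dy": 43, "dz": -5, "wz": 3.3}, {"dx": -11, "dy": 44, "dz": -5, "wz": 3.3}, {"dx": -8, "dy": 44, "dz": -5, "wz": 3.3}, {"dx": -5, "dy": 45, "dz": 0, "wz": 3.3}]}}

```text
schema error: expected keys dx, dy, dz, wx, wy, wz
```

```bash
python3 plan.py 0.631 -0.062 0.30 12.8 48 8
```

```text
t 1.0 p [0.2188 0.5855 0.2388] ang 69.5 F [1.1  0.   0.98] w 0.0881 q [-1.18  0.69 -0.19  1.57  0.16  0.9  -0.22]
[{"dx":-27.2,"dy":36,"dz":-3.6,"wx":-0,"wy":-0,"wz":3.34},{"dx":-25,"dy":37.6,"dz":-3.6,"wx":-0,"wy":-0,"wz":3.34},{"dx":-22.8,"dy":39,"dz":-3.6,"wx":-0,"wy":-0,"wz":3.34},{"dx":-20.5,"dy":40.2,"dz":-3.6,"wx":-0,"wy":-0,"wz":3.34},{"dx":-18.1,"dy":41.4,"dz":-3.6,"wx":-0,"wy":-0,"wz":3.34}]
[{"dx":-15.7,"dy":42.3,"dz":-3.6,"wx":-0,"wy":-0,"wz":3.34},{"dx":-13.2,"dy":43.2,"dz":-3.6,"wx":-0,"wy":-0,"wz":3.34},{"dx":-10.6,"dy":43.9,"dz":-3.6,"wx":-0,"wy":-0,"wz":3.34},{"dx":-8.1,"dy":44.4,"dz":-3.6,"wx":-0,"wy":-0,"wz":3.34},{"dx":-5.5,"dy":44.8,"dz":-3.6,"wx":-0,"wy":-0,"wz":3.34}]
[{"dx":-2.9,"dy":45.1,"dz":-3.6,"wx":-0,"wy":-0,"wz":3.34},{"dx":-0.2,"dy":45.1,"dz":-3.6,"wx":-0,"wy":-0,"wz":3.34},{"dx":2.4,"dy":45.1,"dz":-3.6,"wx":-0,"wy":-0,"wz":3.34},{"dx":5,"dy":44.9,"dz":-3.6,"wx":-0,"wy":-0,"wz":3.34},{"dx":7.7,"dy":44.5,"dz":-3.6,"wx":-0,"wy":-0,"wz":3.34}]
[{"dx":10.2,"dy":44,"dz":-3.7,"wx":-0,"wy":-0,"wz":3.34},{"dx":12.8,"dy":43.2,"dz":-3.6,"wx":-0,"wy":-0,"wz":3.34}]
```

All six keys are needed in every row.

Call:
{"name": "drive_tool", "arguments": {"steps": [{"dx": -27, "dy": 36, "dz": -8, "wx": 0, "wy": 0, "wz": 3.3}, {"dx": -25, "dy": 38, "dz": -8, "wx": 0, "wy": 0, "wz": 3.3}, {"dx": -23, "dy": 39, "dz": -8, "wx": 0, "wy": 0, "wz": 3.3}, {"dx": -20, "dy": 40, "dz": -8, "wx": 0, "wy": 0, "wz": 3.3}, {"dx": -18, "dy": 41, "dz": -8, "wx": 0, "wy": 0, "wz": 3.3}], "hand": 0.3}}

```text
time_s: 1.5
ee_pos: [0.3414, 0.3944, 0.2792]
ee_rot: [[0.604, 0.797, 0.0], [0.797, -0.604, 0.0], [0.001, 0.0, -1.0]]
wrist_force: [0.3, 1.2, 0.1]
width: 0.0502
```

Call:
{"name": "drive_tool", "arguments": {"steps": [{"dx": -16, "dy": 42, "dz": -5, "wx": 0, "wy": 0, "wz": 3.3}, {"dx": -13, "dy": 43, "dz": -5, "wx": 0, "wy": 0, "wz": 3.3}, {"dx": -11, "dy": 44, "dz": -5, "wx": 0, "wy": 0, "wz": 3.3}, {"dx": -8, "dy": 44, "dz": -5, "wx": 0, "wy": 0, "wz": 3.3}, {"dx": -5, "dy": 45, "dz": 0, "wx": 0, "wy": 0, "wz": 3.3}]}}

```text
time_s: 2.0
ee_pos: [0.4635, 0.2051, 0.2997]
ee_rot: [[0.805, 0.593, 0.002], [0.593, -0.805, 0.001], [0.002, 0.0, -1.0]]
wrist_force: [0.8, 0.7, -0.3]
width: 0.0308
```

```bash
python3 plan.py 0.631 -0.062 0.30 12.8 48 8
```

```text
t 2.0 p [0.4635 0.2051 0.2997] ang 36.38 F [ 0.84  0.68 -0.34] w 0.0308 q [-0.47  0.45 -0.06  1.84  0.04  0.85  0.09]
[{"dx":-3.4,"dy":44.9,"dz":-0.1,"wx":-0,"wy":-0.02,"wz":3.37},{"dx":-0.7,"dy":45,"dz":-0,"wx":-0,"wy":-0.02,"wz":3.37},{"dx":1.9,"dy":45,"dz":-0.1,"wx":-0,"wy":-0.02,"wz":3.37},{"dx":4.6,"dy":44.8,"dz":-0,"wx":-0,"wy":-0.02,"wz":3.37},{"dx":7.2,"dy":44.5,"dz":-0.1,"wx":-0,"wy":-0.02,"wz":3.37}]
[{"dx":9.8,"dy":44,"dz":-0,"wx":-0,"wy":-0.02,"wz":3.37},{"dx":12.4,"dy":43.3,"dz":-0.1,"wx":-0,"wy":-0.02,"wz":3.37}]
```

Call:
{"name": "drive_tool", "arguments": {"steps": [{"dx": -3, "dy": 45, "dz": 0, "wx": 0, "wy": 0, "wz": 3.4}, {"dx": -1, "dy": 45, "dz": 0, "wx": 0, "wy": 0, "wz": 3.4}, {"dx": 2, "dy": 45, "dz": 0, "wx": 0, "wy": 0, "wz": 3.4}, {"dx": 5, "dy": 45, "dz": 0, "wx": 0, "wy": 0, "wz": 3.4}, {"dx": 7, "dy": 45, "dz": 0, "wx": 0, "wy": 0, "wz": 3.3}]}}

```text
time_s: 2.5
ee_pos: [0.5837, 0.0138, 0.2989]
ee_rot: [[0.943, 0.334, 0.0], [0.334, -0.943, 0.0], [0.001, -0.0, -1.0]]
wrist_force: [0.4, 0.6, -0.2]
width: 0.0306
```

Call:
{"name": "drive_tool", "arguments": {"steps": [{"dx": 10, "dy": 44, "dz": 0, "wx": 0, "wy": 0, "wz": 3.4}, {"dx": 12, "dy": 43, "dz": 0, "wx": 0, "wy": 0, "wz": 3.3}, {"dx": 0, "dy": 0, "dz": 0, "wx": 0, "wy": 0, "wz": 0}, {"dx": 0, "dy": 0, "dz": 0, "wx": 0, "wy": 0, "wz": 0}]}}

```text
time_s: 2.9
ee_pos: [0.6305, -0.0617, 0.2982]
ee_rot: [[0.975, 0.222, -0.001], [0.222, -0.975, 0.0], [-0.001, -0.0, -1.0]]
wrist_force: [-0.2, 0.8, -1.1]
width: 0.0308
```

```bash
python3 plan.py 0.632 -0.0615 0.182 12.8 30 8
python3 - <<'E'
from h import *
f=eyes.grab_frame("side");save(f,"s1.png",(300,110,460,260),4)
E
```

```text
t 2.9 p [ 0.6305 -0.0617  0.2982] ang 12.8 F [-0.2   0.75 -1.1 ] w 0.0308 q [-0.01  0.64  0.07  1.47 -0.05  1.04  0.29]
[{"dx":0.4,"dy":0.1,"dz":29.1,"wx":-0,"wy":0.01,"wz":-0},{"dx":0.4,"dy":0,"dz":29,"wx":-0,"wy":0.01,"wz":-0},{"dx":0.4,"dy":0.1,"dz":29.1,"wx":-0,"wy":0.01,"wz":-0},{"dx":0.4,"dy":0,"dz":29,"wx":-0,"wy":0.01,"wz":-0}]
```

View pics/s1.png

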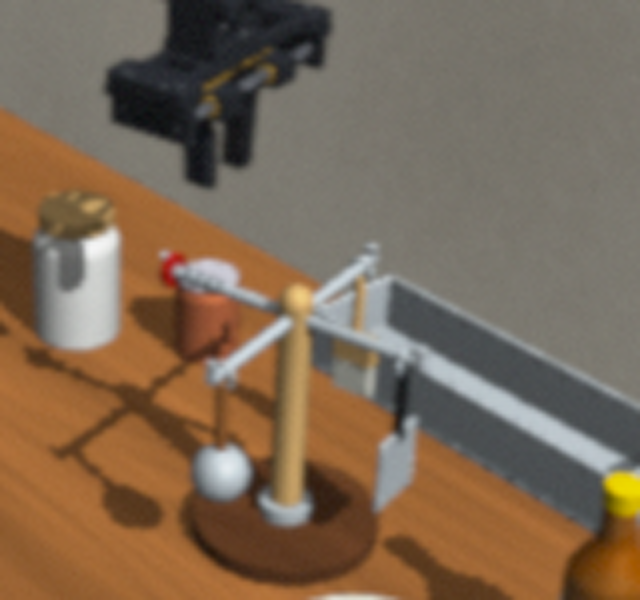

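Call:
{"name": "drive_tool", "arguments": {"steps": [{"dx": 0, "dy": 0, "dz": 30, "wx": 0, "wy": 0, "wz": 0}, {"dx": 1, "dy": 0, "dz": 30, "wx": 0, "wy": 0, "wz": 0}, {"dx": 0, "dy": 0, "dz": 15, "wx": 0, "wy": 0, "wz": 0}, {"dx": 0, "dy": 0, "dz": 5, "wx": 0, "wy": 0, "wz": 0}]}}

```text
time_s: 3.35
ee_pos: [0.6298, -0.0579, 0.217]
ee_rot: [[0.974, 0.227, -0.004], [0.227, -0.974, 0.002], [-0.003, -0.003, -1.0]]
wrist_force: [0.7, -0.2, -0.4]
width: 0.0308
```

Run:
```python
from h import *
from plan import st
st()
f=eyes.grab_frame("side");g=eyes.grab_frame("top")
import cv2
a=cv2.resize(f["pixels"][120:240,310:430,::-1],(400,400),interpolation=cv2.INTER_CUBIC)
b=cv2.resize(g["pixels"][120:220,310:410,::-1],(400,400),interpolation=cv2.INTER_CUBIC)
cv2.imwrite("pics/s2.png",np.hstack([a,b]))
```

```text
t 3.35 p [ 0.6298 -0.0579  0.217 ] ang 13.11 F [ 0.73 -0.25 -0.39] w 0.0308 q [-0.01  0.72  0.05  1.57 -0.05  0.86  0.29]
```

View pics/s2.png

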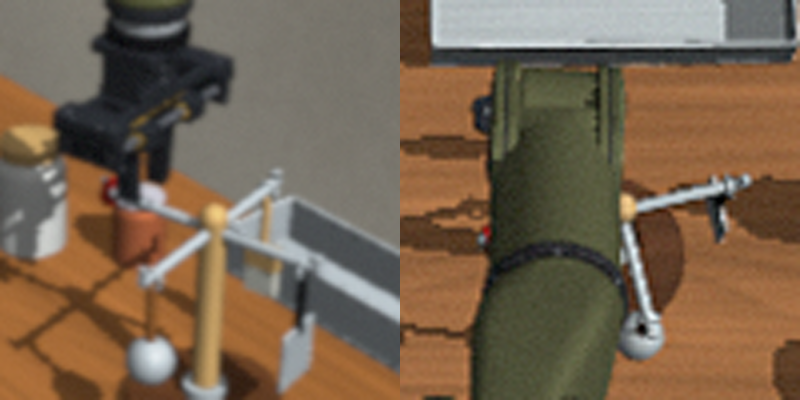

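Call:
{"name": "drive_tool", "arguments": {"steps": [{"dx": 0, "dy": 0, "dz": 0, "wx": 0, "wy": 0, "wz": 0}, {"dx": 0, "dy": 0, "dz": 0, "wx": 0, "wy": 0, "wz": 0}]}}

```text
time_s: 3.65
ee_pos: [0.6323, -0.0602, 0.22]
ee_rot: [[0.975, 0.224, 0.002], [0.224, -0.975, 0.0], [0.002, 0.0, -1.0]]
wrist_force: [-0.7, -0.1, -0.2]
width: 0.0305
```

```bash
python3 plan.py 0.632 -0.0615 0.182 12.8 12 8;python3 - <<'E'
from h import *
f=eyes.grab_frame("side")
x,y,a=.6517,-.1296,np.radians(102.8)
for R in(.05,.07,.09,.11):print(R,proj(f,[x+R*np.cos(a),y+R*np.sin(a),.2]))
p=np.array(arm.state()["ee_pos"]);R=np.array(arm.state()["ee_rot"])
for k in(-.0155,.0155):print(proj(f,p+R[:,0]*k))
E
```

```text
t 3.65 p [ 0.6323 -0.0602  0.22  ] ang 12.93 F [-0.66 -0.15 -0.2 ] w 0.0305 q [-0.01  0.72  0.05  1.56 -0.05  0.86  0.29]
[{"dx":-0.2,"dy":0.3,"dz":9.5,"wx":0.01,"wy":-0.03,"wz":0.03},{"dx":-0.1,"dy":0.3,"dz":9.5,"wx":0.01,"wy":-0.03,"wz":0.03},{"dx":-0.1,"dy":0.3,"dz":9.5,"wx":0.01,"wy":-0.03,"wz":0.03},{"dx":-0.2,"dy":0.3,"dz":9.5,"wx":0.01,"wy":-0.03,"wz":0.03}]
0.05 (np.float64(360.21340430928825), np.float64(183.3527178513093))
0.07 (np.float64(354.8321931999778), np.float64(181.33400211169044))
0.09 (np.float64(349.5310529823156), np.float64(179.34532428843877))
0.11 (np.float64(344.30820970607886), np.float64(177.3860188991632))
(np.float64(350.83845618633995), np.float64(178.05301788056653))
(np.float64(356.70991222946384), np.float64(173.99268451323326))
```

Everything is consistent. I'll descend to straddle the rod.

Call:
{"name": "drive_tool", "arguments": {"steps": [{"dx": 0, "dy": 1, "dz": 10, "wx": 0, "wy": 0, "wz": 0}, {"dx": 0, "dy": 0, "dz": 10, "wx": 0, "wy": 0, "wz": 0}, {"dx": 0, "dy": 0, "dz": 10, "wx": 0, "wy": 0, "wz": 0}, {"dx": 0, "dy": 0, "dz": 8, "wx": 0, "wy": 0, "wz": 0}, {"dx": 0, "dy": 0, "dz": 0, "wx": 0, "wy": 0, "wz": 0}]}}

```text
time_s: 4.2
ee_pos: [0.6306, -0.0614, 0.1788]
ee_rot: [[0.975, 0.223, -0.003], [0.223, -0.975, 0.0], [-0.003, -0.001, -1.0]]
wrist_force: [-0.1, -0.0, -0.1]
width: 0.0311
```

```bash
cat > arc.py <<'E'
# local frame of rack: radius, tangential lead and angle of tool
from h import *
from plan import st
X,Y=.6517,-.1296
def rel():
    s=arm.state();p=np.array(s["ee_pos"]);R=np.array(s["ee_rot"])
    th=np.arctan2(R[1,0],R[0,0])+np.pi/2
    d=p[:2]-[X,Y];print("branch-ang(tool)",round(np.degrees(th),2),"rad mm",round(1000*float(d@[np.cos(th),np.sin(th)]),1),"lead mm (ccw+)",round(1000*float(d@[-np.sin(th),np.cos(th)]),1),"F along -x_tool",round(float(-np.array(s["wrist_force"])@R[:,0]),2))
if __name__=="__main__": st();rel()
E
python3 arc.py
```

```text
t 4.2 p [ 0.6306 -0.0614  0.1788] ang 12.9 F [-0.15 -0.03 -0.12] w 0.0311 q [-0.    0.77  0.05  1.6  -0.05  0.78  0.29]
branch-ang(tool) 102.9 rad mm 71.2 lead mm (ccw+) 5.3 F along -x_tool 0.15
```

Call:
{"name": "drive_tool", "arguments": {"steps": [{"dx": -2, "dy": 0, "dz": 0, "wx": 0, "wy": 0, "wz": 0}, {"dx": -2, "dy": 0, "dz": 0, "wx": 0, "wy": 0, "wz": 0}, {"dx": -2, "dy": 0, "dz": 0, "wx": 0, "wy": 0, "wz": 0}, {"dx": -3, "dy": 0.5, "dz": 0, "wx": 0, "wy": 0, "wz": -2}, {"dx": -3, "dy": 0.5, "dz": 0, "wx": 0, "wy": 0, "wz": -2}]}}

```text
time_s: 4.7
ee_pos: [0.621, -0.0649, 0.1812]
ee_rot: [[0.956, 0.294, 0.002], [0.294, -0.956, 0.0], [0.002, 0.0, -1.0]]
wrist_force: [1.5, 1.0, -0.0]
width: 0.0308
```

```bash
python3 arc.py
```

```text
t 4.7 p [ 0.621  -0.0649  0.1812] ang 17.09 F [ 1.53  1.   -0.  ] w 0.0308 q [ 0.02  0.75  0.03  1.63 -0.03  0.75  0.35]
branch-ang(tool) 107.09 rad mm 70.9 lead mm (ccw+) 10.3 F along -x_tool -1.75
```

Contact shows about 1.75 N, as expected for friction. I'll continue along the arc.

Call:
{"name": "drive_tool", "arguments": {"steps": [{"dx": -3.7, "dy": 0.6, "dz": 0, "wx": 0, "wy": 0, "wz": -3}, {"dx": -3.7, "dy": 0.6, "dz": 0, "wx": 0, "wy": 0, "wz": -3}, {"dx": -3.7, "dy": 0.6, "dz": 0, "wx": 0, "wy": 0, "wz": -3}, {"dx": -3.7, "dy": 0.6, "dz": 0, "wx": 0, "wy": 0, "wz": -3}]}}

```text
time_s: 5.1
ee_pos: [0.608, -0.0724, 0.1812]
ee_rot: [[0.873, 0.487, 0.002], [0.487, -0.873, 0.001], [0.002, 0.0, -1.0]]
wrist_force: [1.4, 1.4, -0.4]
width: 0.0309
```

Call:
{"name": "drive_tool", "arguments": {"steps": [{"dx": -3.7, "dy": 0.6, "dz": 0, "wx": 0, "wy": 0, "wz": -3}, {"dx": -3.7, "dy": 0.6, "dz": 0, "wx": 0, "wy": 0, "wz": -3}, {"dx": -3.7, "dy": 0.6, "dz": 0, "wx": 0, "wy": 0, "wz": -3}]}}

```text
time_s: 5.4
ee_pos: [0.5995, -0.0797, 0.1811]
ee_rot: [[0.786, 0.618, 0.002], [0.618, -0.786, 0.001], [0.002, 0.0, -1.0]]
wrist_force: [2.8, 1.4, -0.7]
width: 0.031
```

```bash
python3 arc.py
```

```text
t 5.4 p [ 0.5995 -0.0797  0.1811] ang 38.15 F [ 2.85  1.37 -0.74] w 0.031 q [ 0.1   0.73 -0.08  1.69  0.08  0.72  0.65]
branch-ang(tool) 128.15 rad mm 71.5 lead mm (ccw+) 10.3 F along -x_tool -3.08
```

Call:
{"name": "drive_tool", "arguments": {"steps": [{"dx": -1.5, "dy": 0.3, "dz": 0, "wx": 0, "wy": 0, "wz": -1.2}, {"dx": -1.5, "dy": 0.3, "dz": 0, "wx": 0, "wy": 0, "wz": -1.2}, {"dx": -1.5, "dy": 0.3, "dz": 0, "wx": 0, "wy": 0, "wz": -1.2}, {"dx": -1.5, "dy": 0.3, "dz": 0, "wx": 0, "wy": 0, "wz": -1.2}]}}

```text
time_s: 5.8
ee_pos: [0.5952, -0.0848, 0.1808]
ee_rot: [[0.734, 0.68, 0.0], [0.68, -0.734, 0.0], [0.0, -0.0, -1.0]]
wrist_force: [1.4, 2.1, 1.1]
width: 0.0309
```

Call:
{"name": "drive_tool", "arguments": {"steps": [{"dx": -1.5, "dy": 0.3, "dz": 0, "wx": 0, "wy": 0, "wz": -1.2}, {"dx": -1.5, "dy": 0.3, "dz": 0, "wx": 0, "wy": 0, "wz": -1.2}]}}

```text
time_s: 6.0
ee_pos: [0.5932, -0.0874, 0.1806]
ee_rot: [[0.705, 0.71, -0.0], [0.71, -0.705, 0.0], [-0.0, -0.0, -1.0]]
wrist_force: [0.2, 1.8, 0.8]
width: 0.0309
```

Call:
{"name": "drive_tool", "arguments": {"steps": [{"dx": -1.5, "dy": 0.3, "dz": 0, "wx": 0, "wy": 0, "wz": -1.2}, {"dx": -1.5, "dy": 0.3, "dz": 0, "wx": 0, "wy": 0, "wz": -1.2}]}}

```text
time_s: 6.2
ee_pos: [0.5914, -0.09, 0.1806]
ee_rot: [[0.674, 0.739, -0.0], [0.739, -0.674, 0.0], [-0.0, -0.0, -1.0]]
wrist_force: [0.9, 2.5, -0.4]
width: 0.0309
```

```bash
python3 arc.py
```

```text
t 6.2 p [ 0.5914 -0.09    0.1806] ang 47.61 F [ 0.91  2.5  -0.42] w 0.0309 q [ 0.15  0.72 -0.13  1.71  0.13  0.72  0.78]
branch-ang(tool) 137.61 rad mm 71.2 lead mm (ccw+) 11.4 F along -x_tool -2.46
```

Call:
{"name": "drive_tool", "arguments": {"steps": [{"dx": -1.4, "dy": 0.3, "dz": 0, "wx": 0, "wy": 0, "wz": -1.2}, {"dx": -1.4, "dy": 0.3, "dz": 0, "wx": 0, "wy": 0, "wz": -1.2}, {"dx": -1.4, "dy": 0.3, "dz": 0, "wx": 0, "wy": 0, "wz": -1.2}]}}

```text
time_s: 6.5
ee_pos: [0.5893, -0.0938, 0.1806]
ee_rot: [[0.627, 0.779, -0.001], [0.779, -0.627, 0.0], [-0.0, -0.001, -1.0]]
wrist_force: [-0.4, 3.0, -0.2]
width: 0.0307
```

Call:
{"name": "drive_tool", "arguments": {"steps": [{"dx": -1.4, "dy": 0.3, "dz": 0, "wx": 0, "wy": 0, "wz": -1.2}, {"dx": -1.4, "dy": 0.3, "dz": 0, "wx": 0, "wy": 0, "wz": -1.2}, {"dx": -1.4, "dy": 0.3, "dz": 0, "wx": 0, "wy": 0, "wz": -1.2}]}}

```text
time_s: 6.8
ee_pos: [0.5874, -0.0978, 0.1806]
ee_rot: [[0.576, 0.817, -0.001], [0.817, -0.576, 0.0], [-0.0, -0.001, -1.0]]
wrist_force: [-0.4, 2.6, -0.2]
width: 0.0309
```

```bash
python3 arc.py
```

```text
t 6.8 p [ 0.5874 -0.0978  0.1806] ang 54.8 F [-0.41  2.56 -0.23] w 0.0309 q [ 0.19  0.72 -0.17  1.72  0.17  0.72  0.88]
branch-ang(tool) 144.8 rad mm 70.8 lead mm (ccw+) 11.0 F along -x_tool -1.86
```

Call:
{"name": "drive_tool", "arguments": {"steps": [{"dx": -1.5, "dy": 0.3, "dz": 0, "wx": 0, "wy": 0, "wz": -1.2}, {"dx": -1.5, "dy": 0.3, "dz": 0, "wx": 0, "wy": 0, "wz": -1.2}, {"dx": -1.5, "dy": 0.3, "dz": 0, "wx": 0, "wy": 0, "wz": -1.2}]}}

```text
time_s: 7.1
ee_pos: [0.5857, -0.102, 0.1806]
ee_rot: [[0.524, 0.852, -0.0], [0.852, -0.524, 0.0], [-0.0, -0.0, -1.0]]
wrist_force: [-0.0, 2.1, -0.4]
width: 0.0309
```

Call:
{"name": "drive_tool", "arguments": {"steps": [{"dx": -1.5, "dy": 0.3, "dz": 0, "wx": 0, "wy": 0, "wz": -1.2}, {"dx": -1.5, "dy": 0.3, "dz": 0, "wx": 0, "wy": 0, "wz": -1.2}, {"dx": -1.5, "dy": 0.3, "dz": 0, "wx": 0, "wy": 0, "wz": -1.2}]}}

```text
time_s: 7.4
ee_pos: [0.5843, -0.1064, 0.1806]
ee_rot: [[0.469, 0.883, -0.0], [0.883, -0.469, 0.0], [-0.0, -0.0, -1.0]]
wrist_force: [-0.7, 2.7, -0.2]
width: 0.0309
```

```bash
python3 arc.py
```

```text
t 7.4 p [ 0.5843 -0.1064  0.1806] ang 62.0 F [-0.68  2.68 -0.23] w 0.0309 q [ 0.22  0.72 -0.21  1.72  0.21  0.72  0.99]
branch-ang(tool) 152.0 rad mm 70.4 lead mm (ccw+) 11.2 F along -x_tool -2.05
```

Call:
{"name": "drive_tool", "arguments": {"steps": [{"dx": -1.5, "dy": 0.3, "dz": 0, "wx": 0, "wy": 0, "wz": -1.2}, {"dx": -1.5, "dy": 0.3, "dz": 0, "wx": 0, "wy": 0, "wz": -1.2}]}}

```text
time_s: 7.6
ee_pos: [0.5834, -0.1093, 0.1807]
ee_rot: [[0.432, 0.902, -0.0], [0.902, -0.432, 0.0], [-0.0, -0.0, -1.0]]
wrist_force: [-1.6, 3.4, -0.0]
width: 0.0307
```

Call:
{"name": "drive_tool", "arguments": {"steps": [{"dx": -1.5, "dy": 0.3, "dz": 0, "wx": 0, "wy": 0, "wz": -1.2}, {"dx": -1.5, "dy": 0.3, "dz": 0, "wx": 0, "wy": 0, "wz": -1.2}]}}

```text
time_s: 7.8
ee_pos: [0.5827, -0.1123, 0.1807]
ee_rot: [[0.394, 0.919, -0.0], [0.919, -0.394, 0.0], [0.0, -0.0, -1.0]]
wrist_force: [-1.5, 2.0, -0.1]
width: 0.031
```

Call:
{"name": "drive_tool", "arguments": {"steps": [{"dx": -1.5, "dy": 0.3, "dz": 0, "wx": 0, "wy": 0, "wz": -1.2}, {"dx": -1.5, "dy": 0.3, "dz": 0, "wx": 0, "wy": 0, "wz": -1.2}]}}

```text
time_s: 8.0
ee_pos: [0.5821, -0.1153, 0.1807]
ee_rot: [[0.355, 0.935, -0.0], [0.935, -0.355, 0.0], [-0.0, -0.0, -1.0]]
wrist_force: [-1.4, 2.6, 0.3]
width: 0.0309
```

```bash
python3 arc.py
```

```text
t 8.0 p [ 0.5821 -0.1153  0.1807] ang 69.2 F [-1.36  2.65  0.25] w 0.0309 q [ 0.26  0.72 -0.25  1.72  0.25  0.73  1.1 ]
branch-ang(tool) 159.2 rad mm 70.1 lead mm (ccw+) 11.3 F along -x_tool -1.99
```

Call:
{"name": "drive_tool", "arguments": {"steps": [{"dx": -1.5, "dy": 0.3, "dz": 0, "wx": 0, "wy": 0, "wz": -1.2}, {"dx": -1.5, "dy": 0.3, "dz": 0, "wx": 0, "wy": 0, "wz": -1.2}]}}

```text
time_s: 8.2
ee_pos: [0.5816, -0.1183, 0.1807]
ee_rot: [[0.316, 0.949, -0.0], [0.949, -0.316, 0.0], [-0.0, -0.0, -1.0]]
wrist_force: [-0.4, 1.8, 0.0]
width: 0.0308
```

Call:
{"name": "drive_tool", "arguments": {"steps": [{"dx": -1.5, "dy": 0.3, "dz": 0, "wx": 0, "wy": 0, "wz": -1.2}, {"dx": -1.5, "dy": 0.3, "dz": 0, "wx": 0, "wy": 0, "wz": -1.2}]}}

```text
time_s: 8.4
ee_pos: [0.5813, -0.1214, 0.1807]
ee_rot: [[0.276, 0.961, -0.0], [0.961, -0.276, 0.0], [-0.0, -0.0, -1.0]]
wrist_force: [-0.7, 3.1, 0.4]
width: 0.031
```

```bash
python3 arc.py
```

```text
t 8.4 p [ 0.5813 -0.1214  0.1807] ang 74.0 F [-0.71  3.09  0.37] w 0.031 q [ 0.28  0.73 -0.27  1.72  0.27  0.73  1.17]
branch-ang(tool) 164.0 rad mm 69.9 lead mm (ccw+) 11.5 F along -x_tool -2.77
```

Call:
{"name": "drive_tool", "arguments": {"steps": [{"dx": -1.4, "dy": 0.3, "dz": 0, "wx": 0, "wy": 0, "wz": -1.2}, {"dx": -1.4, "dy": 0.3, "dz": 0, "wx": 0, "wy": 0, "wz": -1.2}]}}

```text
time_s: 8.6
ee_pos: [0.5811, -0.1243, 0.1806]
ee_rot: [[0.235, 0.972, -0.0], [0.972, -0.235, 0.0], [0.0, -0.0, -1.0]]
wrist_force: [-1.8, 2.2, -0.0]
width: 0.0306
```

Call:
{"name": "drive_tool", "arguments": {"steps": [{"dx": -1.4, "dy": 0.3, "dz": 0, "wx": 0, "wy": 0, "wz": -1.2}, {"dx": -1.4, "dy": 0.3, "dz": 0, "wx": 0, "wy": 0, "wz": -1.2}]}}

```text
time_s: 8.8
ee_pos: [0.5811, -0.1271, 0.1807]
ee_rot: [[0.194, 0.981, -0.0], [0.981, -0.194, 0.0], [-0.0, -0.0, -1.0]]
wrist_force: [-2.5, 2.5, -0.2]
width: 0.0308
```

```bash
python3 arc.py
```

```text
t 8.8 p [ 0.5811 -0.1271  0.1807] ang 78.8 F [-2.47  2.48 -0.24] w 0.0308 q [ 0.31  0.73 -0.3   1.71  0.29  0.74  1.24]
branch-ang(tool) 168.8 rad mm 69.7 lead mm (ccw+) 11.3 F along -x_tool -1.95
```

Call:
{"name": "drive_tool", "arguments": {"steps": [{"dx": -1.4, "dy": 0.2, "dz": 0, "wx": 0, "wy": 0, "wz": -1.2}, {"dx": -1.4, "dy": 0.2, "dz": 0, "wx": 0, "wy": 0, "wz": -1.2}]}}

```text
time_s: 9.0
ee_pos: [0.5811, -0.13, 0.1807]
ee_rot: [[0.153, 0.988, 0.0], [0.988, -0.153, -0.0], [-0.0, 0.0, -1.0]]
wrist_force: [-1.6, 2.1, -0.5]
width: 0.0307
```

Call:
{"name": "drive_tool", "arguments": {"steps": [{"dx": -1.4, "dy": 0.2, "dz": 0, "wx": 0, "wy": 0, "wz": -1.2}, {"dx": -1.4, "dy": 0.2, "dz": 0, "wx": 0, "wy": 0, "wz": -1.2}]}}

```text
time_s: 9.2
ee_pos: [0.5811, -0.1328, 0.1807]
ee_rot: [[0.112, 0.994, 0.0], [0.994, -0.112, -0.0], [-0.0, 0.0, -1.0]]
wrist_force: [-0.7, 2.1, -1.1]
width: 0.0308
```

Call:
{"name": "drive_tool", "arguments": {"steps": [{"dx": -1.4, "dy": 0.2, "dz": 0, "wx": 0, "wy": 0, "wz": -1.2}, {"dx": -1.4, "dy": 0.2, "dz": 0, "wx": 0, "wy": 0, "wz": -1.2}]}}

```text
time_s: 9.4
ee_pos: [0.5813, -0.1357, 0.1807]
ee_rot: [[0.07, 0.998, 0.0], [0.998, -0.07, 0.0], [0.0, 0.0, -1.0]]
wrist_force: [-0.1, 2.7, -0.6]
width: 0.0309
```

```bash
python3 arc.py
```

```text
t 9.4 p [ 0.5813 -0.1357  0.1807] ang 85.99 F [-0.07  2.72 -0.62] w 0.0309 q [ 0.34  0.74 -0.33  1.71  0.33  0.75  1.35]
branch-ang(tool) 175.99 rad mm 69.8 lead mm (ccw+) 11.0 F along -x_tool -2.71
```

Call:
{"name": "drive_tool", "arguments": {"steps": [{"dx": -1.4, "dy": 0.2, "dz": 0, "wx": 0, "wy": 0, "wz": -1.2}, {"dx": -1.4, "dy": 0.2, "dz": 0, "wx": 0, "wy": 0, "wz": -1.2}]}}

```text
time_s: 9.6
ee_pos: [0.5816, -0.1385, 0.1807]
ee_rot: [[0.028, 1.0, 0.001], [1.0, -0.028, 0.0], [0.0, 0.0, -1.0]]
wrist_force: [0.0, 2.0, -1.8]
width: 0.0311
```

Call:
{"name": "drive_tool", "arguments": {"steps": [{"dx": -1.4, "dy": 0.2, "dz": 0, "wx": 0, "wy": 0, "wz": -1.2}, {"dx": -1.4, "dy": 0.2, "dz": 0, "wx": 0, "wy": 0, "wz": -1.2}]}}

```text
time_s: 9.8
ee_pos: [0.5821, -0.1412, 0.1807]
ee_rot: [[-0.014, 1.0, 0.001], [1.0, 0.014, 0.0], [0.0, 0.001, -1.0]]
wrist_force: [0.7, 2.2, -1.8]
width: 0.0308
```

```bash
python3 arc.py
```

```text
t 9.8 p [ 0.5821 -0.1412  0.1807] ang 90.79 F [ 0.68  2.18 -1.81] w 0.0308 q [ 0.37  0.74 -0.36  1.7   0.35  0.76  1.42]
branch-ang(tool) 180.79 rad mm 69.8 lead mm (ccw+) 10.7 F along -x_tool -2.17
```

Call:
{"name": "drive_tool", "arguments": {"steps": [{"dx": -1.2, "dy": 0.2, "dz": 0, "wx": 0, "wy": 0, "wz": -1}, {"dx": -1.2, "dy": 0.2, "dz": 0, "wx": 0, "wy": 0, "wz": -1}]}}

```text
time_s: 10.0
ee_pos: [0.5825, -0.1436, 0.1807]
ee_rot: [[-0.048, 0.999, 0.001], [0.999, 0.048, 0.0], [0.0, 0.001, -1.0]]
wrist_force: [1.0, 2.0, -1.8]
width: 0.031
```

Call:
{"name": "drive_tool", "arguments": {"steps": [{"dx": -1.2, "dy": 0.2, "dz": 0, "wx": 0, "wy": 0, "wz": -1}, {"dx": -1.2, "dy": 0.2, "dz": 0, "wx": 0, "wy": 0, "wz": -1}]}}

```text
time_s: 10.2
ee_pos: [0.583, -0.1459, 0.1807]
ee_rot: [[-0.083, 0.997, 0.0], [0.997, 0.083, 0.0], [0.0, 0.001, -1.0]]
wrist_force: [1.1, 2.2, -1.4]
width: 0.0313
```

```bash
python3 arc.py
```

```text
t 10.2 p [ 0.583  -0.1459  0.1807] ang 94.78 F [ 1.06  2.21 -1.41] w 0.0313 q [ 0.38  0.75 -0.38  1.69  0.37  0.77  1.48]
branch-ang(tool) 184.78 rad mm 69.8 lead mm (ccw+) 10.5 F along -x_tool -2.11
```

Call:
{"name": "drive_tool", "arguments": {"steps": [{"dx": -1.2, "dy": 0.2, "dz": 0, "wx": 0, "wy": 0, "wz": -1}, {"dx": -1.2, "dy": 0.2, "dz": 0, "wx": 0, "wy": 0, "wz": -1}]}}

```text
time_s: 10.4
ee_pos: [0.5836, -0.148, 0.1807]
ee_rot: [[-0.118, 0.993, 0.0], [0.993, 0.118, 0.0], [0.0, 0.001, -1.0]]
wrist_force: [1.1, 5.3, -0.9]
width: 0.0313
```

Call:
{"name": "drive_tool", "arguments": {"steps": [{"dx": -1.2, "dy": 0.2, "dz": 0, "wx": 0, "wy": 0, "wz": -1}, {"dx": -1.2, "dy": 0.2, "dz": 0, "wx": 0, "wy": 0, "wz": -1}]}}

```text
time_s: 10.6
ee_pos: [0.5841, -0.1479, 0.1807]
ee_rot: [[-0.154, 0.988, -0.0], [0.988, 0.154, 0.004], [0.004, 0.001, -1.0]]
wrist_force: [-0.2, 8.4, -1.4]
width: 0.0309
```

```bash
python3 arc.py
```

```text
t 10.6 p [ 0.5841 -0.1479  0.1807] ang 98.87 F [-0.23  8.4  -1.35] w 0.0309 q [ 0.4   0.75 -0.4   1.69  0.38  0.78  1.54]
branch-ang(tool) 188.87 rad mm 69.6 lead mm (ccw+) 7.7 F along -x_tool -8.33
```

Stop felt: force climbed from 2 to 8.3 N while the finger stayed put. I'll hold one row, then back off and lift.

Call:
{"name": "drive_tool", "arguments": {"steps": [{"dx": 0, "dy": 0, "dz": 0, "wx": 0, "wy": 0, "wz": 0}, {"dx": 3, "dy": 0, "dz": 0, "wx": 0, "wy": 0, "wz": 0}, {"dx": 4, "dy": 0, "dz": 0, "wx": 0, "wy": 0, "wz": 0}, {"dx": 4, "dy": 0, "dz": 0, "wx": 0, "wy": 0, "wz": 0}, {"dx": 0, "dy": 0, "dz": 0, "wx": 0, "wy": 0, "wz": 0}]}}

```text
time_s: 11.1
ee_pos: [0.5822, -0.1395, 0.1808]
ee_rot: [[-0.152, 0.988, -0.0], [0.988, 0.152, -0.0], [-0.0, -0.0, -1.0]]
wrist_force: [-0.1, 0.5, 0.5]
width: 0.0307
```

Call:
{"name": "drive_tool", "arguments": {"steps": [{"dx": 0, "dy": 0, "dz": -10, "wx": 0, "wy": 0, "wz": 0}, {"dx": 0, "dy": 0, "dz": -15, "wx": 0, "wy": 0, "wz": 0}, {"dx": 0, "dy": 0, "dz": -25, "wx": 0, "wy": 0, "wz": 0}, {"dx": 0, "dy": 0, "dz": -35, "wx": 0, "wy": 0, "wz": 0}, {"dx": 0, "dy": 0, "dz": -30, "wx": 0, "wy": 0, "wz": 0}]}}

```text
time_s: 11.6
ee_pos: [0.5825, -0.1401, 0.298]
ee_rot: [[-0.151, 0.989, 0.001], [0.989, 0.151, -0.0], [-0.001, 0.001, -1.0]]
wrist_force: [-0.3, -0.4, -0.3]
width: 0.0309
```

```bash
python3 arc.py; python3 plan.py 0.455 0.235 0.27 167 48 8;  python3 plan.py 0.455 0.235 0.27 -13 48 8
```

```text
t 11.6 p [ 0.5825 -0.1401  0.298 ] ang 98.68 F [-0.28 -0.38 -0.31] w 0.0309 q [ 0.42  0.61 -0.46  1.56  0.3   1.03  1.6 ]
branch-ang(tool) 188.68 rad mm 70.0 lead mm (ccw+) -0.1 F along -x_tool 0.33
t 11.6 p [ 0.5825 -0.1401  0.298 ] ang 98.68 F [-0.28 -0.38 -0.31] w 0.0309 q [ 0.42  0.61 -0.46  1.56  0.3   1.03  1.6 ]
[{"dx":43.3,"dy":-7.7,"dz":3.1,"wx":0,"wy":0.01,"wz":-7.59},{"dx":44,"dy":-1.9,"dz":3.1,"wx":0,"wy":0.01,"wz":-7.59},{"dx":43.8,"dy":3.9,"dz":3.1,"wx":0,"wy":0.01,"wz":-7.59},{"dx":43,"dy":9.7,"dz":3.1,"wx":0,"wy":0.01,"wz":-7.59},{"dx":41.3,"dy":15.2,"dz":3.1,"wx":0,"wy":0.01,"wz":-7.59}]
[{"dx":38.9,"dy":20.6,"dz":3.1,"wx":0,"wy":0.01,"wz":-7.59},{"dx":35.9,"dy":25.5,"dz":3.1,"wx":0,"wy":0.01,"wz":-7.59},{"dx":32.2,"dy":30,"dz":3.1,"wx":0,"wy":0.01,"wz":-7.59},{"dx":27.9,"dy":34,"dz":3.2,"wx":0,"wy":0.01,"wz":-7.59}]
t 11.6 p [ 0.5825 -0.1401  0.298 ] ang 98.68 F [-0.28 -0.38 -0.31] w 0.0309 q [ 0.42  0.61 -0.46  1.56  0.3   1.03  1.6 ]
[{"dx":27.9,"dy":-5,"dz":2,"wx":0.01,"wy":-0,"wz":7.98},{"dx":26.9,"dy":-8.8,"dz":2,"wx":0.01,"wy":-0,"wz":7.98},{"dx":25.4,"dy":-12.4,"dz":2,"wx":0.01,"wy":-0,"wz":7.98},{"dx":23.5,"dy":-15.8,"dz":2,"wx":0.01,"wy":-0,"wz":7.98},{"dx":21,"dy":-18.9,"dz":2,"wx":0.01,"wy":-0,"wz":7.98}]
[{"dx":18.2,"dy":-21.7,"dz":2,"wx":0.01,"wy":-0,"wz":7.98},{"dx":15,"dy":-24,"dz":2,"wx":0.01,"wy":-0,"wz":7.98},{"dx":11.5,"dy":-25.8,"dz":2,"wx":0.01,"wy":-0,"wz":7.98},{"dx":7.8,"dy":-27.2,"dz":2,"wx":0.01,"wy":-0,"wz":7.98},{"dx":4,"dy":-28,"dz":2,"wx":0.01,"wy":-0,"wz":7.98}]
[{"dx":0.1,"dy":-28.3,"dz":2,"wx":0.01,"wy":-0,"wz":7.98},{"dx":-3.9,"dy":-28,"dz":2,"wx":0.01,"wy":-0,"wz":7.98},{"dx":-7.7,"dy":-27.2,"dz":2,"wx":0.01,"wy":-0,"wz":7.98},{"dx":-11.5,"dy":-25.9,"dz":2,"wx":0.01,"wy":-0,"wz":7.98}]
```

Call:
{"name": "drive_tool", "arguments": {"steps": [{"dx": 28, "dy": -5, "dz": 2, "wx": 0, "wy": 0, "wz": 8}, {"dx": 27, "dy": -9, "dz": 2, "wx": 0, "wy": 0, "wz": 8}, {"dx": 25, "dy": -12, "dz": 2, "wx": 0, "wy": 0, "wz": 8}, {"dx": 24, "dy": -16, "dz": 2, "wx": 0, "wy": 0, "wz": 8}, {"dx": 21, "dy": -19, "dz": 2, "wx": 0, "wy": 0, "wz": 8}], "hand": -0.3}}

```text
time_s: 12.1
ee_pos: [0.5367, -0.0046, 0.2866]
ee_rot: [[0.525, 0.851, 0.001], [0.851, -0.525, 0.0], [0.001, 0.001, -1.0]]
wrist_force: [0.1, 0.4, -0.5]
width: 0.0572
```

Call:
{"name": "drive_tool", "arguments": {"steps": [{"dx": 18, "dy": -22, "dz": 2, "wx": 0, "wy": 0, "wz": 8}, {"dx": 15, "dy": -24, "dz": 2, "wx": 0, "wy": 0, "wz": 8}, {"dx": 12, "dy": -26, "dz": 2, "wx": 0, "wy": 0, "wz": 8}, {"dx": 8, "dy": -27, "dz": 2, "wx": 0, "wy": 0, "wz": 8}, {"dx": 4, "dy": -28, "dz": 2, "wx": 0, "wy": 0, "wz": 8}]}}

```text
time_s: 12.6
ee_pos: [0.4916, 0.13, 0.2765]
ee_rot: [[0.949, 0.315, 0.001], [0.315, -0.949, 0.001], [0.001, -0.0, -1.0]]
wrist_force: [0.4, -0.2, -0.4]
width: 0.0574
```

Call:
{"name": "drive_tool", "arguments": {"steps": [{"dx": 0, "dy": -28, "dz": 2, "wx": 0, "wy": 0, "wz": 8}, {"dx": -4, "dy": -28, "dz": 2, "wx": 0, "wy": 0, "wz": 8}, {"dx": -8, "dy": -27, "dz": 2, "wx": 0, "wy": 0, "wz": 8}, {"dx": -12, "dy": -26, "dz": 2, "wx": 0, "wy": 0, "wz": 8}, {"dx": 0, "dy": 0, "dz": 0, "wx": 0, "wy": 0, "wz": 0}]}}

```text
time_s: 13.1
ee_pos: [0.4531, 0.241, 0.2681]
ee_rot: [[0.975, -0.224, -0.0], [-0.224, -0.975, 0.003], [-0.001, -0.003, -1.0]]
wrist_force: [-1.2, 0.0, -0.0]
width: 0.0577
```

```bash
python3 plan.py 0.4555 0.235 0.085 -13 40 8
python3 - <<'E'
from h import *
f=eyes.grab_frame("side");g=eyes.grab_frame("top")
import pickle;pickle.dump((f,g),open("f1.pkl","wb"))
a=cv2.resize(f["pixels"][140:260,310:430,::-1],(400,400),interpolation=cv2.INTER_CUBIC)
b=cv2.resize(g["pixels"][120:220,310:410,::-1],(400,400),interpolation=cv2.INTER_CUBIC)
cv2.imwrite("pics/s3.png",np.hstack([a,b]))
save(f,"s3b.png",(210,120,310,220),5)
E
```

```text
t 13.1 p [0.4531 0.241  0.2681] ang -12.95 F [-1.23  0.05 -0.01] w 0.0577 q [-0.65  0.5   0.11  1.87 -0.08  0.77 -0.72]
[{"dx":0.8,"dy":1.2,"dz":36.6,"wx":-0.03,"wy":0.01,"wz":0.01},{"dx":0.8,"dy":1.1,"dz":36.6,"wx":-0.03,"wy":0.01,"wz":0.01},{"dx":0.8,"dy":1.1,"dz":36.6,"wx":-0.03,"wy":0.01,"wz":0.01},{"dx":0.7,"dy":1.1,"dz":36.6,"wx":-0.03,"wy":0.01,"wz":0.01},{"dx":0.8,"dy":1.1,"dz":36.7,"wx":-0.03,"wy":0.01,"wz":0.01}]
```

View pics/s3.png

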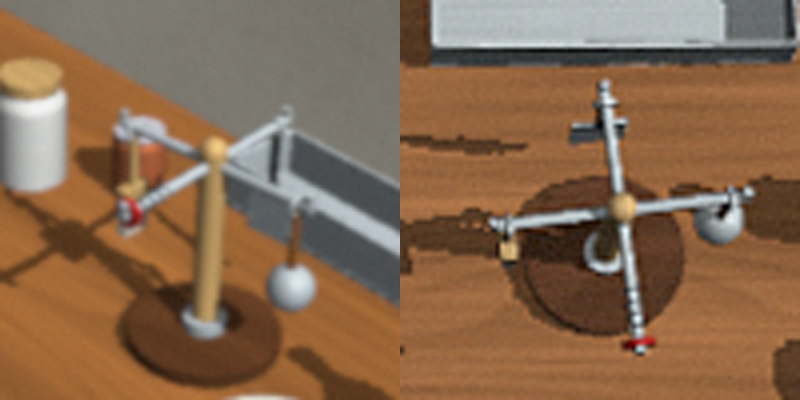

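View pics/s3b.png

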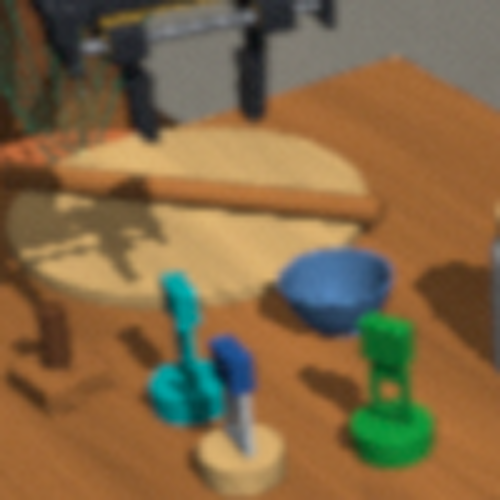

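The rack is at its stop: the free branch with its collar is at top pixel (370,205), pointing at the robot. The blue stamp stands below the open gripper at side (257,203). Descending.

Call:
{"name": "drive_tool", "arguments": {"steps": [{"dx": 1, "dy": 1, "dz": 45, "wx": 0, "wy": 0, "wz": 0}, {"dx": 1, "dy": 1, "dz": 45, "wx": 0, "wy": 0, "wz": 0}, {"dx": 1, "dy": 1, "dz": 40, "wx": 0, "wy": 0, "wz": 0}, {"dx": 0, "dy": 1, "dz": 20, "wx": 0, "wy": 0, "wz": 0}, {"dx": 0, "dy": 0, "dz": 0, "wx": 0, "wy": 0, "wz": 0}]}}

```text
time_s: 13.7
ee_pos: [0.4561, 0.2286, 0.1157]
ee_rot: [[0.973, -0.232, -0.004], [-0.232, -0.973, -0.003], [-0.004, 0.004, -1.0]]
wrist_force: [-0.2, -0.5, 0.7]
width: 0.0574
```

```bash
python3 plan.py 0.455 0.235 0.077 -13 20 8
python3 - <<'E'
from h import *
f=eyes.grab_frame("side")
save(f,"s4.png",(210,140,310,220),6)
E
```

```text
t 13.7 p [0.4561 0.2286 0.1157] ang -13.39 F [-0.16 -0.47  0.65] w 0.0574 q [-0.59  0.75  0.06  2.02 -0.11  0.39 -0.68]
[{"dx":-1.2,"dy":-3,"dz":19.3,"wx":0.12,"wy":0.1,"wz":-0.19},{"dx":-1.3,"dy":-3,"dz":19.4,"wx":0.12,"wy":0.1,"wz":-0.19}]
```

View pics/s4.png

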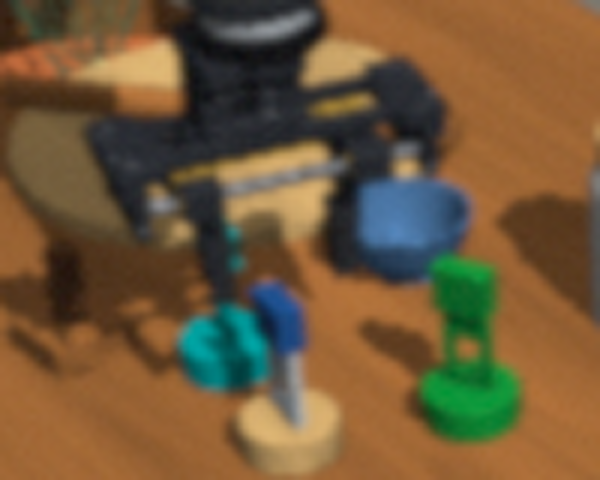

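Run:
```python
from h import *
f=eyes.grab_frame("side");s=arm.state();p=np.array(s["ee_pos"]);R=np.array(s["ee_rot"]);print(p)
for k in(-.029,0,.029):print(proj(f,p+R[:,0]*k))
print(proj(f,[.4552,.2354,.105]),proj(f,[.4552,.2354,.09]))
W=cloud(f);hsv=cv2.cvtColor(f["pixels"],cv2.COLOR_RGB2HSV)
for v in range(188,200,2):print([np.round(W[v,u],3).tolist() for u in (254,257,259)])
```

```text
[0.45787033 0.23026479 0.11836016]
(np.float64(248.82452787133565), np.float64(187.74154717012718))
(np.float64(257.0667884330101), np.float64(185.74994158670972))
(np.float64(265.20067571971555), np.float64(183.78452260803584))
(np.float64(255.93972354549658), np.float64(188.7798757626527)) (np.float64(256.33216663656947), np.float64(192.52654086385556))
[[0.454, 0.247, 0.103], [0.459, 0.234, 0.108], [0.548, 0.381, 0.004]]
[[0.447, 0.235, 0.104], [0.454, 0.227, 0.104], [0.457, 0.219, 0.107]]
[[0.442, 0.227, 0.102], [0.448, 0.217, 0.104], [0.456, 0.218, 0.1]]
[[0.443, 0.231, 0.091], [0.448, 0.219, 0.095], [0.455, 0.217, 0.093]]
[[0.442, 0.23, 0.084], [0.445, 0.215, 0.09], [0.456, 0.221, 0.083]]
[[0.451, 0.248, 0.064], [0.446, 0.217, 0.081], [0.453, 0.217, 0.078]]
```

The projections match the fit: block centre at (0.455,0.235). Final descent and close.

Call:
{"name": "drive_tool", "arguments": {"steps": [{"dx": -2, "dy": -3, "dz": 14, "wx": 0, "wy": 0, "wz": 0}, {"dx": -1, "dy": -2, "dz": 14, "wx": 0, "wy": 0, "wz": 0}, {"dx": 0, "dy": 0, "dz": 12, "wx": 0, "wy": 0, "wz": 0}, {"dx": 0, "dy": 0, "dz": 0, "wx": 0, "wy": 0, "wz": 0}, {"dx": 0, "dy": 0, "dz": 0, "wx": 0, "wy": 0, "wz": 0}]}}

```text
time_s: 14.3
ee_pos: [0.4557, 0.2368, 0.0785]
ee_rot: [[0.973, -0.23, 0.001], [-0.23, -0.973, 0.0], [0.001, -0.001, -1.0]]
wrist_force: [-0.4, -0.5, -0.4]
width: 0.0571
```

```bash
python3 plan.py 0.455 0.235 0.077 -13 20 8
```

```text
t 14.3 p [0.4557 0.2368 0.0785] ang -13.32 F [-0.45 -0.49 -0.37] w 0.0571 q [-0.6   0.82  0.05  2.03 -0.12  0.3  -0.69]
[{"dx":-0.2,"dy":1.9,"dz":1.5,"wx":-0.04,"wy":-0.05,"wz":-0.32}]
```

Call:
{"name": "drive_tool", "arguments": {"steps": [{"dx": 0, "dy": 2, "dz": 1.5, "wx": 0, "wy": 0, "wz": 0}, {"dx": 0, "dy": 0, "dz": 0, "wx": 0, "wy": 0, "wz": 0}]}}

```text
time_s: 14.5
ee_pos: [0.4549, 0.2346, 0.0767]
ee_rot: [[0.973, -0.231, 0.001], [-0.231, -0.973, 0.0], [0.001, -0.0, -1.0]]
wrist_force: [0.3, 0.4, 0.3]
width: 0.057
```

Call:
{"name": "drive_tool", "arguments": {"steps": [{"dx": 0, "dy": 0, "dz": 0, "wx": 0, "wy": 0, "wz": 0}, {"dx": 0, "dy": 0, "dz": 0, "wx": 0, "wy": 0, "wz": 0}, {"dx": 0, "dy": 0, "dz": 0, "wx": 0, "wy": 0, "wz": 0}, {"dx": 0, "dy": 0, "dz": 0, "wx": 0, "wy": 0, "wz": 0}, {"dx": 0, "dy": 0, "dz": 0, "wx": 0, "wy": 0, "wz": 0}], "hand": 1}}

```text
time_s: 15.0
ee_pos: [0.4545, 0.2351, 0.0762]
ee_rot: [[0.973, -0.23, -0.0], [-0.23, -0.973, 0.0], [-0.0, -0.0, -1.0]]
wrist_force: [-0.6, 0.1, 0.1]
width: 0.0194
```

```bash
python3 -c "
from plan import st;st()"
```

```text
t 15.0 p [0.4545 0.2351 0.0762] ang -13.29 F [-0.58  0.1   0.13] w 0.0194 q [-0.59  0.82  0.05  2.04 -0.12  0.29 -0.68]
```

Call:
{"name": "drive_tool", "arguments": {"steps": [{"dx": 0, "dy": 0, "dz": 0, "wx": 0, "wy": 0, "wz": 0}, {"dx": 0, "dy": 0, "dz": 0, "wx": 0, "wy": 0, "wz": 0}, {"dx": 0, "dy": 0, "dz": 0, "wx": 0, "wy": 0, "wz": 0}]}}

```text
time_s: 15.3
ee_pos: [0.4546, 0.235, 0.0762]
ee_rot: [[0.973, -0.23, -0.0], [-0.23, -0.973, 0.0], [-0.0, -0.0, -1.0]]
wrist_force: [0.0, -0.0, -1.0]
width: 0.0177
```

Call:
{"name": "drive_tool", "arguments": {"steps": [{"dx": 0, "dy": 0, "dz": -10, "wx": 0, "wy": 0, "wz": 0}, {"dx": 0, "dy": 0, "dz": -30, "wx": 0, "wy": 0, "wz": 0}, {"dx": 0, "dy": 0, "dz": -40, "wx": 0, "wy": 0, "wz": 0}, {"dx": 0, "dy": 0, "dz": -40, "wx": 0, "wy": 0, "wz": 0}, {"dx": 0, "dy": 0, "dz": -40, "wx": 0, "wy": 0, "wz": 0}]}}

```text
time_s: 15.8
ee_pos: [0.454, 0.2346, 0.2383]
ee_rot: [[0.973, -0.23, -0.0], [-0.23, -0.973, -0.0], [-0.0, 0.0, -1.0]]
wrist_force: [1.3, 0.7, -2.2]
width: 0.0179
```

Run:
```python
from h import *
from plan import st
st()
import pickle
f,g=pickle.load(open("f1.pkl","rb"))
np.set_printoptions(precision=4,suppress=True,linewidth=150)
W=cloud(g);p=g["pixels"].astype(float)
def line(win,axis):
    u0,v0,u1,v1=win;out=[]
    sub=p[v0:v1,u0:u1]
    w=np.clip((sub[...,2]-sub[...,0])+25,0,None)*(sub.mean(-1)>60)
    w*=(np.abs(W[v0:v1,u0:u1,2]-.203)<.02)
    for i in range(sub.shape[1-axis] if axis==0 else sub.shape[0]):
        ww=w[:,i] if axis==0 else w[i]
        if ww.sum()>20:
            m=(ww*np.arange(len(ww))).sum()/ww.sum()
            out.append((u0+i,v0+m) if axis==0 else (u0+m,v0+i))
    return np.array([ray(g,u,v,.2)[:2] for u,v in out])
L=[]
for nm,win,ax in(("free",(360,180,375,202),1),("turnerback",(354,150,372,168),1),("ladle",(370,162,388,180),0),("brush",(340,165,360,185),0)):
    P=line(win,ax);c=P.mean(0);d=np.linalg.svd(P-c)[2][0];print(nm,len(P),c,np.degrees(np.arctan2(d[1],d[0])),np.abs((P-c)@[-d[1],d[0]]).max());L.append(P)
def res(q):
    x,y,a=q;c,s=np.cos(a),np.sin(a);r=[]
    for i,P in enumerate(L):
        D=P-[x,y]; r+=list((-s*D[:,0]+c*D[:,1]) if i<2 else (c*D[:,0]+s*D[:,1]))
    return np.array(r)*1000
r=least_squares(res,[.65,-.13,np.radians(187)],loss="soft_l1");x,y,a=r.x;print("axis",r.x,np.degrees(a),"rms",np.sqrt((res(r.x)**2).mean()))
for R in(.1,.11,.12,.13):print(R,proj(g,[x+R*np.cos(a),y+R*np.sin(a),.205]),proj(f,[x+R*np.cos(a),y+R*np.sin(a),.2]))
t=p[200:212,362:378];print((t[...,0]-t[...,1]).astype(int));print(t.mean(-1).astype(int))
def crop(f,c,s): return cv2.resize(np.ascontiguousarray(f["pixels"][c[1]:c[3],c[0]:c[2],::-1]),None,fx=s,fy=s,interpolation=cv2.INTER_NEAREST)
cv2.imwrite("pics/tip.png",np.hstack([crop(f,(335,180,375,210),10),crop(g,(350,185,390,215),10)]))
h=eyes.grab_frame("side");save(h,"s5.png",(190,70,310,220),4)
```

```text
t 15.8 p [0.454  0.2346 0.2383] ang -13.31 F [ 1.25  0.68 -2.19] w 0.0179 q [-0.64  0.54  0.11  1.92 -0.09  0.69 -0.71]
free 22 [ 0.59  -0.137] -172.91902603570725 0.0013557196815799507
turnerback 18 [ 0.6996 -0.1244] -173.69270383733254 0.0008169062653865703
ladle 18 [ 0.6573 -0.1764] 96.28900061477287 0.0007445576894966627
brush 20 [ 0.646 -0.079] -83.56921312922672 0.0007769680316254263
axis [ 0.6519 -0.1299  3.2568] 186.60065299217916 rms 0.5125512801568374
0.1 (np.float64(368.8977022542656), np.float64(201.3241425645043)) (np.float64(351.8722471369133), np.float64(201.7571558787836))
0.11 (np.float64(369.31370962031315), np.float64(204.28664010992713)) (np.float64(349.5343431784848), np.float64(203.14336542668542))
0.12 (np.float64(369.7305213276876), np.float64(207.254865580866)) (np.float64(347.1750934248643), np.float64(204.54223150181366))
0.13 (np.float64(370.14813971141155), np.float64(210.2288356056281)) (np.float64(344.79420419465947), np.float64(205.95392823619324))
[[ 30  29  28  31  28  10  -9 -12  -8  24  39  54  58  57  58  56]
 [ 35  32  34  30  32  17  -5  -9   5 
[... 804 characters left out ...]
  78 113 117 115 118 117 118]
 [ 56  51  53  58  45  92 117 215 184 129 112 113 118 119 114 114]
 [ 48  55  58  84  85  82 109 188 171 122 111 112 116 113 112 114]
 [ 93 111 117 114 116  95 105 143 128 101  93 100 113 124 122 117]
 [109 115 116  75  61  42  54  75  98  88  76  75 109 117 114 118]
 [108 106 111  67  27  31  32 140 162 102  54  68 100 106 106 107]
 [112 116 121  91  70  72  56 170 191 148 122 112 118 110 115 114]
 [118 118 118 116 120 124 101  73  69 128 131 114 114 115 114 115]
 [112 109 114 112 112 116 107 111 108 110 111 112 111 112 116 109]
 [104 108 103 107 109 112 108 113 111 108 109 108 111 114 111 108]
 [112 112 115 111 110 109 110 110 111 107 112 107 111 107 109 107]]
```

View pics/tip.png

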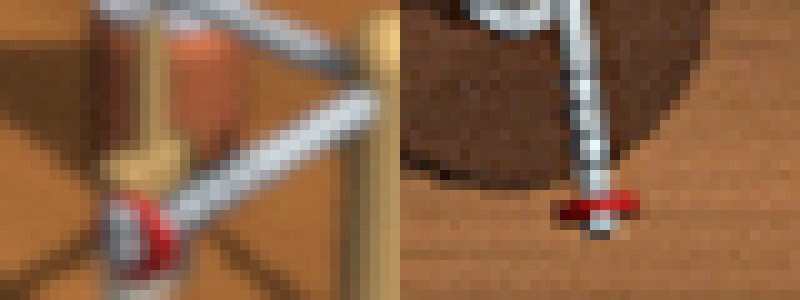

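View pics/s5.png

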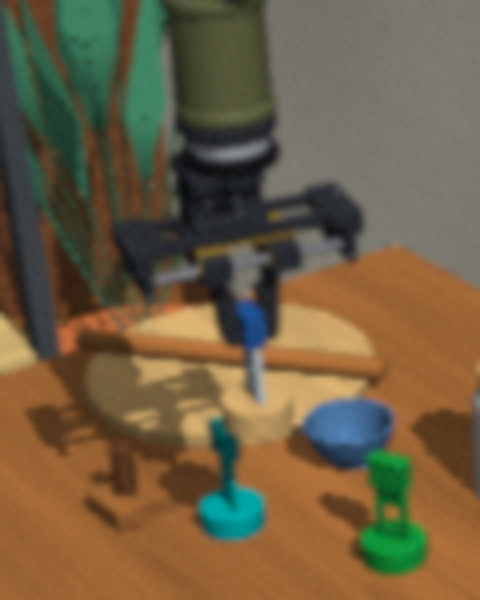

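```bash
python3 plan.py 0.4700 -0.151 0.2357 6.6 40 8
```

```text
t 15.85 p [0.4574 0.2362 0.2441] ang -13.34 F [1.63 0.54 1.89] w 0.0179 q [-0.64  0.53  0.11  1.91 -0.09  0.69 -0.71]
[{"dx":10.2,"dy":37.4,"dz":0.6,"wx":-0.04,"wy":-0.05,"wz":-1.99},{"dx":8.9,"dy":37.7,"dz":0.7,"wx":-0.04,"wy":-0.05,"wz":-1.99},{"dx":7.5,"dy":38,"dz":0.7,"wx":-0.04,"wy":-0.05,"wz":-1.99},{"dx":6.2,"dy":38.2,"dz":0.7,"wx":-0.04,"wy":-0.05,"wz":-1.99},{"dx":4.9,"dy":38.4,"dz":0.7,"wx":-0.04,"wy":-0.05,"wz":-1.99}]
[{"dx":3.5,"dy":38.6,"dz":0.7,"wx":-0.04,"wy":-0.05,"wz":-1.99},{"dx":2.2,"dy":38.7,"dz":0.8,"wx":-0.04,"wy":-0.05,"wz":-1.99},{"dx":0.9,"dy":38.7,"dz":0.8,"wx":-0.04,"wy":-0.05,"wz":-1.99},{"dx":-0.5,"dy":38.8,"dz":0.8,"wx":-0.04,"wy":-0.05,"wz":-1.99},{"dx":-1.8,"dy":38.7,"dz":0.8,"wx":-0.04,"wy":-0.05,"wz":-1.99}]
```

Call:
{"name": "drive_tool", "arguments": {"steps": [{"dx": 10, "dy": 37, "dz": 0, "wx": 0, "wy": 0, "wz": -2}, {"dx": 9, "dy": 38, "dz": 0, "wx": 0, "wy": 0, "wz": -2}, {"dx": 7, "dy": 38, "dz": 0, "wx": 0, "wy": 0, "wz": -2}, {"dx": 6, "dy": 38, "dz": 0, "wx": 0, "wy": 0, "wz": -2}, {"dx": 5, "dy": 38, "dz": 0, "wx": 0, "wy": 0, "wz": -2}]}}

```text
time_s: 16.35
ee_pos: [0.46, 0.0407, 0.2366]
ee_rot: [[0.998, -0.056, 0.0], [-0.056, -0.998, -0.0], [0.0, 0.0, -1.0]]
wrist_force: [-0.3, -0.3, -1.5]
width: 0.0177
```

Call:
{"name": "drive_tool", "arguments": {"steps": [{"dx": 4, "dy": 38, "dz": 0, "wx": 0, "wy": 0, "wz": -2}, {"dx": 2, "dy": 38, "dz": 0, "wx": 0, "wy": 0, "wz": -2}, {"dx": 0, "dy": 38, "dz": 0, "wx": 0, "wy": 0, "wz": -2}, {"dx": -1, "dy": 38, "dz": 0, "wx": 0, "wy": 0, "wz": -2}, {"dx": -2, "dy": 38, "dz": 0, "wx": 0, "wy": 0, "wz": -2}]}}

```text
time_s: 16.85
ee_pos: [0.4653, -0.1495, 0.2365]
ee_rot: [[0.993, 0.118, -0.0], [0.118, -0.993, -0.0], [-0.0, -0.0, -1.0]]
wrist_force: [0.4, -0.5, -1.6]
width: 0.018
```

Call:
{"name": "drive_tool", "arguments": {"steps": [{"dx": 0, "dy": 0, "dz": 0, "wx": 0, "wy": 0, "wz": 0}, {"dx": 0, "dy": 0, "dz": 0, "wx": 0, "wy": 0, "wz": 0}, {"dx": 0, "dy": 0, "dz": 0, "wx": 0, "wy": 0, "wz": 0}]}}

```text
time_s: 17.15
ee_pos: [0.4658, -0.1466, 0.2363]
ee_rot: [[0.993, 0.118, -0.0], [0.118, -0.993, 0.001], [-0.0, -0.001, -1.0]]
wrist_force: [-0.4, 0.0, -2.0]
width: 0.018
```

```bash
python3 plan.py 0.4700 -0.151 0.2357 6.6 40 8;python3 - <<'E'
from h import *
import pickle
f=eyes.grab_frame("side");g=eyes.grab_frame("top");pickle.dump((f,g,arm.state()),open("f2.pkl","wb"))
s=arm.state();p=np.array(s["ee_pos"]);R=np.array(s["ee_rot"])
u,v=proj(f,p);print(u,v)
u,v=int(u),int(v)
save(f,"s6.png",(u-50,v-40,u+80,v+60),6)
E
```

```text
t 17.15 p [ 0.4658 -0.1466  0.2363] ang 6.78 F [-0.35  0.04 -2.03] w 0.018 q [ 0.25  0.52 -0.06  1.97  0.05  0.65  0.28]
[{"dx":3.7,"dy":4.8,"dz":0.6,"wx":-0.06,"wy":0.01,"wz":0.18}]
329.51393705650753 202.4220780737995
```

View pics/s6.png

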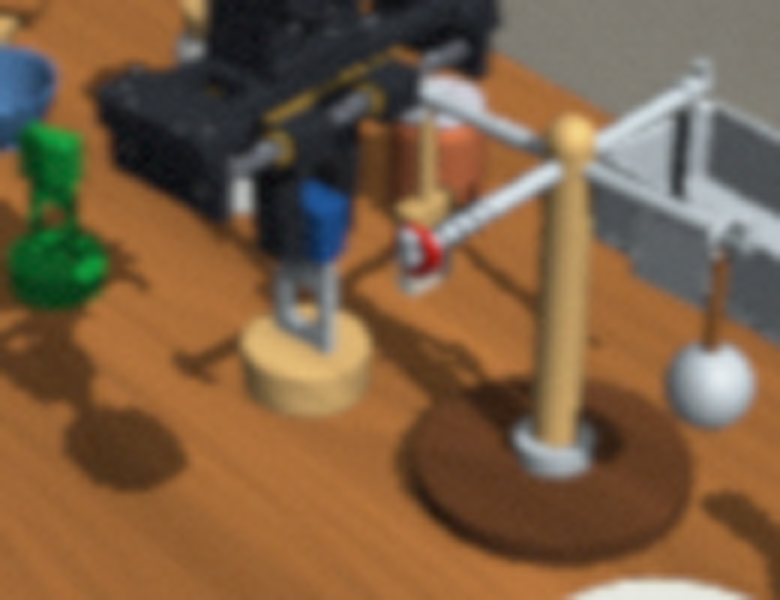

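```bash
cat > disc.py <<'E'
from h import *
from plan import st
import pickle
np.set_printoptions(precision=4,suppress=True,linewidth=160)
f,g,s=pickle.load(open("f2.pkl","rb"))
p=np.array(s["ee_pos"]);R=np.array(s["ee_rot"]);print("tcp",p)
def cyl(x,y,z):
    t=np.linspace(0,2*np.pi,48,endpoint=False)
    return np.array([[x+.03*np.cos(k),y+.03*np.sin(k),z+h] for k in t for h in(0,.024)])
z0=p[2]-.0762
win=(312,205,350,248)
u0,v0,u1,v1=win;sub=f["pixels"][v0:v1,u0:u1].astype(float)
sat=sub[...,1]/(sub[...,0]+1)   # G/R
print(np.round(sat[::4,::3],2))
t=np.clip((sat-.64)/(.78-.64),0,1)
m=np.ones_like(t); m[:8]=0   # skip plate rows
def cost(q):
    r=render(f,cyl(q[0],q[1],z0),win);return (m*(r-t)**2).sum()
best=min((minimize(cost,[p[0]+a,p[1]+b],method="Nelder-Mead",options=dict(initial_simplex=[[p[0]+a,p[1]+b],[p[0]+a+.004,p[1]+b],[p[0]+a,p[1]+b+.004]])) for a in(-.003,0,.003) for b in(-.003,0,.003)),key=lambda r:r.fun)
d=np.append(best.x-p[:2],0);print("disc",best.x,best.fun,"offset tool x,y mm",1000*(R.T@d)[:2])
# branch line in side image vs prediction
x,y,a=.6519,-.1299,np.radians(186.6);P=f["pixels"].astype(float)
for Rr in np.arange(.03,.1,.01):
    c=np.array([x+Rr*np.cos(a),y+Rr*np.sin(a),.2]);uu,vv=proj(f,c)
    col=int(round(uu));
    q=proj(f,c+[1e-3*np.cos(a),1e-3*np.sin(a),0]);vpred=vv+(col-uu)*(q[1]-vv)/(q[0]-uu)
    rows=np.arange(int(vpred)-6,int(vpred)+8);w=np.clip(P[rows,col,2]-P[rows,col,0]+20,0,None)
    print(round(Rr,3),col,"pred",round(vpred,2),"seen",round((w*rows).sum()/w.sum(),2),w.astype(int))
E
python3 disc.py
```

```text
tcp [ 0.466  -0.1463  0.2363]
[[0.64 0.64 0.63 0.64 0.7  1.   1.21 1.28 0.66 0.63 0.64 0.83 0.88]
 [0.64 0.64 0.63 0.63 0.78 1.03 0.96 1.03 0.69 0.64 0.63 0.78 0.94]
 [0.63 0.64 0.63 0.65 0.75 0.99 0.81 1.02 0.77 0.65 0.63 0.64 0.64]
 [0.64 0.64 0.66 0.81 0.82 0.91 1.01 1.01 0.82 0.79 0.64 0.66 0.65]
 [0.64 0.63 0.66 0.81 0.83 0.83 0.81 0.83 0.81 0.8  0.65 0.63 0.64]
 [0.64 0.63 0.65 0.8  0.8  0.8  0.81 0.81 0.81 0.79 0.65 0.64 0.64]
 [0.64 0.64 0.65 0.66 0.79 0.8  0.81 0.81 0.79 0.65 0.64 0.65 0.65]
 [0.64 0.64 0.63 0.64 0.64 0.64 0.64 0.63 0.64 0.64 0.64 0.63 0.63]
 [0.63 0.63 0.64 0.64 0.63 0.63 0.64 0.64 0.64 0.65 0.64 0.65 0.62]
 [0.64 0.64 0.63 0.65 0.63 0.63 0.64 0.64 0.63 0.64 0.64 0.65 0.61]
 [0.63 0.64 0.64 0.65 0.63 0.64 0.64 0.63 0.63 0.63 0.63 0.63 0.64]]
disc [ 0.4682 -0.1444] 4.96518738695247 offset tool x,y mm [ 2.3967 -1.587 ]
0.03 368 pred 192.2 seen 190.76 [21  0  0  0  9 32 35 25  0  0  0  0  0  0]
0.04 365 pred 193.98 seen 193.38 [ 0  0  0  0  0 16 32 32  9  0  0  0  0  0]
0.05 363 pred 195.16 seen 194.55 [ 0  0  0  0 10 31 33 12  0  0  0  0  0  0]
0.06 361 pred 196.35 seen 195.79 [ 0  0  0  0  6 31 35 23  0  0  0  0  0  0]
0.07 359 pred 197.53 seen 196.72 [ 0  0  0  0 10 32 35 24  0  0  0  0  0  0]
0.08 356 pred 199.31 seen 198.49 [ 0  0  0  0 28 35 36 27  0  0  0  0  0  0]
0.09 354 pred 200.5 seen 199.81 [ 0  0  0  0 24 34 37 32 12  0  0  0  0  0]
0.1 352 pred 201.68 seen 200.18 [ 0  0  0  0  7 26 16  0  0  0  0  0  0  0]
```

The stamp is centred in the hand to about 1 mm. The same-camera bias explains the disc offset: the rod is shifted alike in the side view, and the finger contact with the rod agrees with the top-view line to 0.3 mm. Approaching to about 140 mm radius.

```bash
cat > ins.py <<'E'
from h import *
from plan import st,plan
X,Y,A=.6519,-.1299,np.radians(186.6)
U=np.array([np.cos(A),np.sin(A)])
def tgt(R): return X+R*U[0],Y+R*U[1]
def rel():
    s=arm.state();p=np.array(s["ee_pos"]);d=p[:2]-[X,Y];F=np.array(s["wrist_force"])
    print("R",round(1000*float(d@U),1),"lat(+ccw)",round(1000*float(d@[-U[1],U[0]]),2),"eye z",round(1000*(p[2]-.0202),1),"F out",round(float(F[:2]@U),2),"lat",round(float(F[:2]@[-U[1],U[0]]),2),"Fz",round(float(F[2]),2))
if __name__=="__main__":
    import sys
    st();rel()
    if len(sys.argv)>1: plan(*tgt(float(sys.argv[1])/1000),float(sys.argv[2])/1000+.0202,6.6,float(sys.argv[3]),8)
E
python3 ins.py 140 215.5 10
```

```text
t 17.25 p [ 0.466  -0.1463  0.2363] ang 6.86 F [ 0.37  1.01 -1.87] w 0.0176 q [ 0.25  0.52 -0.06  1.97  0.05  0.65  0.28]
R 186.6 lat(+ccw) -5.1 eye z 216.1 F out -0.49 lat -0.96 Fz -1.87
[{"dx":9.3,"dy":1.1,"dz":0.1,"wx":-0.01,"wy":0,"wz":0.05},{"dx":9.3,"dy":1,"dz":0.1,"wx":-0.01,"wy":0,"wz":0.05},{"dx":9.3,"dy":1.1,"dz":0.1,"wx":-0.01,"wy":0,"wz":0.05},{"dx":9.3,"dy":1,"dz":0.1,"wx":-0.01,"wy":0,"wz":0.05},{"dx":9.4,"dy":1,"dz":0.2,"wx":-0.01,"wy":0,"wz":0.05}]
```

Call:
{"name": "drive_tool", "arguments": {"steps": [{"dx": 10, "dy": 2, "dz": 0.6, "wx": 0, "wy": 0, "wz": 0.2}, {"dx": 10, "dy": 1, "dz": 0, "wx": 0, "wy": 0, "wz": 0}, {"dx": 10, "dy": 1, "dz": 0, "wx": 0, "wy": 0, "wz": 0}, {"dx": 10, "dy": 1, "dz": 0, "wx": 0, "wy": 0, "wz": 0}, {"dx": 6, "dy": 0, "dz": 0, "wx": 0, "wy": 0, "wz": 0}]}}

```text
time_s: 17.75
ee_pos: [0.5137, -0.1475, 0.2355]
ee_rot: [[0.994, 0.114, 0.001], [0.114, -0.994, 0.0], [0.001, 0.0, -1.0]]
wrist_force: [-0.4, -0.2, -2.7]
width: 0.0182
```

Call:
{"name": "drive_tool", "arguments": {"steps": [{"dx": 0, "dy": 0, "dz": 0, "wx": 0, "wy": 0, "wz": 0}, {"dx": 0, "dy": 0, "dz": 0, "wx": 0, "wy": 0, "wz": 0}, {"dx": 0, "dy": 0, "dz": 0, "wx": 0, "wy": 0, "wz": 0}]}}

```text
time_s: 18.05
ee_pos: [0.5116, -0.1478, 0.2355]
ee_rot: [[0.994, 0.113, -0.001], [0.113, -0.994, 0.0], [-0.001, -0.0, -1.0]]
wrist_force: [0.2, 0.5, -1.1]
width: 0.0176
```

```bash
python3 ins.py 140 215.5 10;python3 - <<'E'
from h import *
f=eyes.grab_frame("side");save(f,"s7.png",(310,165,400,235),8)
E
```

```text
t 18.05 p [ 0.5116 -0.1478  0.2355] ang 6.48 F [ 0.17  0.48 -1.09] w 0.0176 q [ 0.23  0.57 -0.06  1.85  0.05  0.72  0.26]
R 141.5 lat(+ccw) 1.64 eye z 215.3 F out -0.22 lat -0.46 Fz -1.09
[{"dx":1.5,"dy":-1.6,"dz":-0.2,"wx":-0.01,"wy":0.05,"wz":-0.12}]
```

View pics/s7.png

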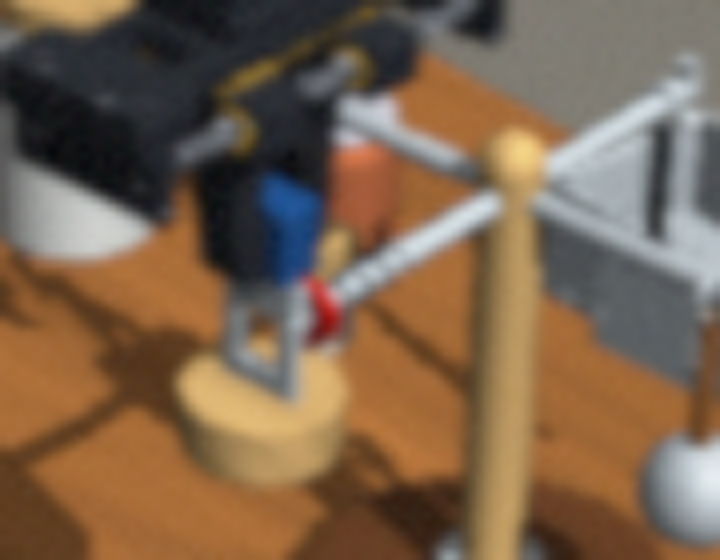

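Call:
{"name": "drive_tool", "arguments": {"steps": [{"dx": 3, "dy": -1.6, "dz": -0.2, "wx": 0, "wy": 0, "wz": 0}, {"dx": 4, "dy": 0, "dz": 0, "wx": 0, "wy": 0, "wz": 0}, {"dx": 4, "dy": 0, "dz": 0, "wx": 0, "wy": 0, "wz": 0}, {"dx": 0, "dy": 0, "dz": 0, "wx": 0, "wy": 0, "wz": 0}, {"dx": 0, "dy": 0, "dz": 0, "wx": 0, "wy": 0, "wz": 0}]}}

```text
time_s: 18.6
ee_pos: [0.523, -0.1448, 0.2357]
ee_rot: [[0.994, 0.113, -0.0], [0.113, -0.994, 0.0], [-0.0, -0.0, -1.0]]
wrist_force: [-0.4, -0.3, -1.9]
width: 0.0175
```

```bash
python3 ins.py 124 215.5 10
```

```text
t 18.6 p [ 0.523  -0.1448  0.2357] ang 6.51 F [-0.44 -0.3  -1.87] w 0.0175 q [ 0.22  0.58 -0.05  1.82  0.04  0.74  0.25]
R 129.7 lat(+ccw) -0.0 eye z 215.5 F out 0.47 lat 0.24 Fz -1.87
[{"dx":5.7,"dy":-0,"dz":0,"wx":-0.01,"wy":0,"wz":-0.09}]
```

Call:
{"name": "drive_tool", "arguments": {"steps": [{"dx": 2, "dy": 0, "dz": 0, "wx": 0, "wy": 0, "wz": 0}, {"dx": 2, "dy": 0, "dz": 0, "wx": 0, "wy": 0, "wz": 0}, {"dx": 2, "dy": 0, "dz": 0, "wx": 0, "wy": 0, "wz": 0}]}}

```text
time_s: 18.9
ee_pos: [0.5291, -0.1442, 0.2358]
ee_rot: [[0.994, 0.113, 0.0], [0.113, -0.994, 0.0], [0.0, -0.0, -1.0]]
wrist_force: [0.1, 0.5, -1.1]
width: 0.0183
```

```bash
python3 ins.py
```

```text
t 18.9 p [ 0.5291 -0.1442  0.2358] ang 6.5 F [ 0.07  0.49 -1.06] w 0.0183 q [ 0.22  0.59 -0.05  1.81  0.04  0.75  0.25]
R 123.7 lat(+ccw) 0.06 eye z 215.6 F out -0.12 lat -0.48 Fz -1.06
```

Call:
{"name": "drive_tool", "arguments": {"steps": [{"dx": 1.5, "dy": 0, "dz": 0, "wx": 0, "wy": 0, "wz": 0}, {"dx": 1.5, "dy": 0, "dz": 0, "wx": 0, "wy": 0, "wz": 0}]}}

```text
time_s: 19.1
ee_pos: [0.5316, -0.1438, 0.2357]
ee_rot: [[0.994, 0.113, -0.001], [0.113, -0.994, 0.0], [-0.001, -0.0, -1.0]]
wrist_force: [-1.9, -0.6, -0.0]
width: 0.018
```

```bash
python3 ins.py
```

```text
t 19.1 p [ 0.5316 -0.1438  0.2357] ang 6.5 F [-1.89 -0.63 -0.02] w 0.018 q [ 0.21  0.59 -0.05  1.8   0.04  0.75  0.25]
R 121.1 lat(+ccw) 0.03 eye z 215.5 F out 1.95 lat 0.41 Fz -0.02
```

Call:
{"name": "drive_tool", "arguments": {"steps": [{"dx": 1, "dy": 0, "dz": 0, "wx": 0, "wy": 0, "wz": 0}, {"dx": 1, "dy": 0, "dz": 0, "wx": 0, "wy": 0, "wz": 0}]}}

```text
time_s: 19.3
ee_pos: [0.5326, -0.1437, 0.2356]
ee_rot: [[0.994, 0.113, -0.003], [0.113, -0.994, 0.0], [-0.003, -0.0, -1.0]]
wrist_force: [-3.6, 0.0, -0.4]
width: 0.0178
```

```bash
python3 ins.py
```

```text
t 19.3 p [ 0.5326 -0.1437  0.2356] ang 6.48 F [-3.56  0.02 -0.37] w 0.0178 q [ 0.21  0.59 -0.05  1.79  0.04  0.76  0.25]
R 120.1 lat(+ccw) 0.03 eye z 215.4 F out 3.54 lat -0.43 Fz -0.37
```

Call:
{"name": "drive_tool", "arguments": {"steps": [{"dx": 1, "dy": 0, "dz": 0, "wx": 0, "wy": 0, "wz": 0}, {"dx": 1, "dy": 0, "dz": 0, "wx": 0, "wy": 0, "wz": 0}]}}

```text
time_s: 19.5
ee_pos: [0.5349, -0.1435, 0.2355]
ee_rot: [[0.994, 0.113, -0.002], [0.113, -0.994, 0.0], [-0.002, -0.0, -1.0]]
wrist_force: [-4.6, -0.2, 0.0]
width: 0.0176
```

```bash
python3 ins.py
```

```text
t 19.5 p [ 0.5349 -0.1435  0.2355] ang 6.49 F [-4.6  -0.19  0.03] w 0.0176 q [ 0.21  0.6  -0.05  1.79  0.04  0.76  0.25]
R 117.7 lat(+ccw) 0.07 eye z 215.3 F out 4.59 lat -0.34 Fz 0.03
```

Call:
{"name": "drive_tool", "arguments": {"steps": [{"dx": 1, "dy": 0, "dz": 0, "wx": 0, "wy": 0, "wz": 0}, {"dx": 1, "dy": 0, "dz": 0, "wx": 0, "wy": 0, "wz": 0}, {"dx": 1, "dy": 0, "dz": 0, "wx": 0, "wy": 0, "wz": 0}]}}

```text
time_s: 19.8
ee_pos: [0.5382, -0.1431, 0.2356]
ee_rot: [[0.994, 0.113, -0.001], [0.113, -0.994, 0.0], [-0.001, -0.0, -1.0]]
wrist_force: [-5.2, 0.0, -0.7]
width: 0.0177
```

```bash
python3 ins.py
```

```text
t 19.8 p [ 0.5382 -0.1431  0.2356] ang 6.49 F [-5.23  0.02 -0.72] w 0.0177 q [ 0.21  0.6  -0.05  1.78  0.04  0.76  0.25]
R 114.4 lat(+ccw) 0.05 eye z 215.4 F out 5.19 lat -0.62 Fz -0.72
```

Call:
{"name": "drive_tool", "arguments": {"steps": [{"dx": 1, "dy": 0, "dz": 0, "wx": 0, "wy": 0, "wz": 0}, {"dx": 0, "dy": 0, "dz": 0, "wx": 0, "wy": 0, "wz": 0}]}}

```text
time_s: 20.0
ee_pos: [0.5393, -0.143, 0.2356]
ee_rot: [[0.994, 0.113, -0.001], [0.113, -0.994, 0.0], [-0.001, -0.0, -1.0]]
wrist_force: [-5.3, -0.2, -1.2]
width: 0.0174
```

```bash
python3 ins.py;python3 - <<'E'
from h import *
f=eyes.grab_frame("side");save(f,"s8.png",(310,165,400,235),8)
E
```

```text
t 20.0 p [ 0.5393 -0.143   0.2356] ang 6.5 F [-5.26 -0.21 -1.17] w 0.0174 q [ 0.21  0.6  -0.05  1.78  0.04  0.76  0.25]
R 113.3 lat(+ccw) 0.06 eye z 215.4 F out 5.24 lat -0.4 Fz -1.17
```

View pics/s8.png

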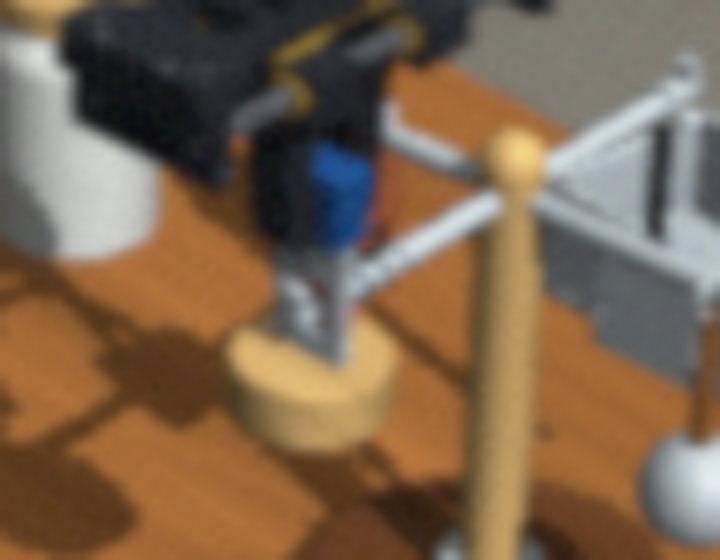

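Spring force 5.25 N matches about 7.5 mm compression, and the picture shows the tip through the window. I'll push 1.2 mm more, then lower.

Call:
{"name": "drive_tool", "arguments": {"steps": [{"dx": 1.2, "dy": 0, "dz": 0, "wx": 0, "wy": 0, "wz": 0}, {"dx": 0, "dy": 0, "dz": 0, "wx": 0, "wy": 0, "wz": 0}, {"dx": 0, "dy": 0, "dz": 1, "wx": 0, "wy": 0, "wz": 0}, {"dx": 0, "dy": 0, "dz": 1, "wx": 0, "wy": 0, "wz": 0}, {"dx": 0, "dy": 0, "dz": 1, "wx": 0, "wy": 0, "wz": 0}]}}

```text
time_s: 20.55
ee_pos: [0.5406, -0.143, 0.2329]
ee_rot: [[0.994, 0.113, -0.001], [0.113, -0.994, -0.0], [-0.001, 0.0, -1.0]]
wrist_force: [-5.2, -0.5, 1.9]
width: 0.018
```

```bash
python3 ins.py
```

```text
t 20.55 p [ 0.5406 -0.143   0.2329] ang 6.49 F [-5.22 -0.47  1.87] w 0.018 q [ 0.21  0.61 -0.05  1.78  0.04  0.76  0.25]
R 112.1 lat(+ccw) 0.19 eye z 212.7 F out 5.24 lat -0.14 Fz 1.87
```

Call:
{"name": "drive_tool", "arguments": {"steps": [{"dx": 0, "dy": 0, "dz": 1, "wx": 0, "wy": 0, "wz": 0}, {"dx": 0, "dy": 0, "dz": 1, "wx": 0, "wy": 0, "wz": 0}]}}

```text
time_s: 20.75
ee_pos: [0.5406, -0.143, 0.2309]
ee_rot: [[0.994, 0.113, -0.001], [0.113, -0.994, -0.0], [-0.001, 0.0, -1.0]]
wrist_force: [-5.2, -0.4, 1.9]
width: 0.018
```

```bash
python3 ins.py
```

```text
t 20.75 p [ 0.5406 -0.143   0.2309] ang 6.49 F [-5.16 -0.37  1.91] w 0.018 q [ 0.21  0.61 -0.05  1.78  0.04  0.75  0.25]
R 112.1 lat(+ccw) 0.2 eye z 210.7 F out 5.17 lat -0.22 Fz 1.91
```

Call:
{"name": "drive_tool", "arguments": {"steps": [{"dx": 0, "dy": 0, "dz": 1, "wx": 0, "wy": 0, "wz": 0}, {"dx": 0, "dy": 0, "dz": 1, "wx": 0, "wy": 0, "wz": 0}, {"dx": 0, "dy": 0, "dz": 1, "wx": 0, "wy": 0, "wz": 0}]}}

```text
time_s: 21.05
ee_pos: [0.5406, -0.143, 0.2279]
ee_rot: [[0.994, 0.113, -0.001], [0.113, -0.994, -0.0], [-0.001, 0.0, -1.0]]
wrist_force: [-5.3, -1.7, 1.3]
width: 0.0177
```

```bash
python3 ins.py
```

```text
t 21.05 p [ 0.5406 -0.143   0.2279] ang 6.48 F [-5.34 -1.67  1.27] w 0.0177 q [ 0.21  0.61 -0.05  1.78  0.04  0.75  0.25]
R 112.1 lat(+ccw) 0.24 eye z 207.7 F out 5.49 lat 1.04 Fz 1.27
```

Call:
{"name": "drive_tool", "arguments": {"steps": [{"dx": 0, "dy": 0, "dz": 1, "wx": 0, "wy": 0, "wz": 0}, {"dx": 0, "dy": 0, "dz": 1, "wx": 0, "wy": 0, "wz": 0}]}}

```text
time_s: 21.25
ee_pos: [0.5406, -0.143, 0.2259]
ee_rot: [[0.994, 0.113, -0.001], [0.113, -0.994, -0.0], [-0.001, 0.0, -1.0]]
wrist_force: [-5.6, -0.3, 1.5]
width: 0.0176
```

```bash
python3 ins.py
```

```text
t 21.25 p [ 0.5406 -0.143   0.2259] ang 6.49 F [-5.64 -0.34  1.55] w 0.0176 q [ 0.21  0.62 -0.05  1.79  0.05  0.74  0.24]
R 112.0 lat(+ccw) 0.27 eye z 205.7 F out 5.64 lat -0.31 Fz 1.55
```

Call:
{"name": "drive_tool", "arguments": {"steps": [{"dx": 0, "dy": 0, "dz": 0.7, "wx": 0, "wy": 0, "wz": 0}, {"dx": 0, "dy": 0, "dz": 0.5, "wx": 0, "wy": 0, "wz": 0}]}}

```text
time_s: 21.45
ee_pos: [0.5406, -0.143, 0.2248]
ee_rot: [[0.994, 0.113, -0.001], [0.113, -0.994, -0.0], [-0.001, 0.0, -1.0]]
wrist_force: [-6.3, 0.1, 5.5]
width: 0.0173
```

```bash
python3 ins.py
```

```text
t 21.45 p [ 0.5406 -0.143   0.2248] ang 6.48 F [-6.31  0.07  5.55] w 0.0173 q [ 0.21  0.62 -0.05  1.79  0.05  0.74  0.24]
R 112.0 lat(+ccw) 0.26 eye z 204.6 F out 6.26 lat -0.79 Fz 5.55
```

Seated: Fz jumped to 5.5 N at eye height 204.6 mm (rod top is 205). I'll relax slightly, ease outward so the collar hands the plate to the tip's back, then release.

Call:
{"name": "drive_tool", "arguments": {"steps": [{"dx": -0.7, "dy": 0, "dz": -0.3, "wx": 0, "wy": 0, "wz": 0}, {"dx": -0.7, "dy": 0, "dz": 0, "wx": 0, "wy": 0, "wz": 0}, {"dx": -0.6, "dy": 0, "dz": 0, "wx": 0, "wy": 0, "wz": 0}, {"dx": 0, "dy": 0, "dz": 0, "wx": 0, "wy": 0, "wz": 0}]}}

```text
time_s: 21.85
ee_pos: [0.5392, -0.1432, 0.2249]
ee_rot: [[0.994, 0.113, 0.0], [0.113, -0.994, -0.0], [0.0, 0.0, -1.0]]
wrist_force: [-3.6, -1.8, -0.7]
width: 0.0176
```

```bash
python3 ins.py;python3 - <<'E'
from h import *
f=eyes.grab_frame("side");save(f,"s9.png",(310,165,400,235),8)
E
```

```text
t 21.85 p [ 0.5392 -0.1432  0.2249] ang 6.49 F [-3.6  -1.79 -0.67] w 0.0176 q [ 0.21  0.61 -0.05  1.79  0.05  0.74  0.25]
R 113.5 lat(+ccw) 0.24 eye z 204.7 F out 3.79 lat 1.37 Fz -0.67
```

View pics/s9.png

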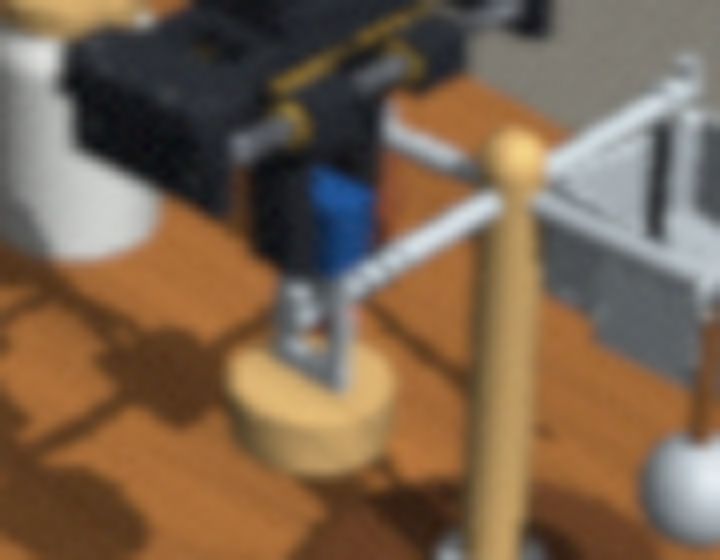

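Call:
{"name": "drive_tool", "arguments": {"steps": [{"dx": -0.6, "dy": 0, "dz": 0.2, "wx": 0, "wy": 0, "wz": 0}, {"dx": -0.5, "dy": 0, "dz": 0.2, "wx": 0, "wy": 0, "wz": 0}, {"dx": 0, "dy": 0, "dz": 0, "wx": 0, "wy": 0, "wz": 0}]}}

```text
time_s: 22.2
ee_pos: [0.5385, -0.1432, 0.2249]
ee_rot: [[0.994, 0.113, 0.001], [0.113, -0.994, -0.0], [0.001, 0.0, -1.0]]
wrist_force: [-2.7, -1.5, 1.3]
width: 0.0178
```

```bash
python3 ins.py
```

```text
t 22.2 p [ 0.5385 -0.1432  0.2249] ang 6.5 F [-2.71 -1.46  1.26] w 0.0178 q [ 0.21  0.61 -0.05  1.79  0.05  0.73  0.25]
R 114.2 lat(+ccw) 0.2 eye z 204.7 F out 2.86 lat 1.14 Fz 1.26
```

Call:
{"name": "drive_tool", "arguments": {"steps": [{"dx": 0, "dy": 0, "dz": 0, "wx": 0, "wy": 0, "wz": 0}, {"dx": 0, "dy": 0, "dz": 0, "wx": 0, "wy": 0, "wz": 0}, {"dx": 0, "dy": 0, "dz": 0, "wx": 0, "wy": 0, "wz": 0}, {"dx": 0, "dy": 0, "dz": 0, "wx": 0, "wy": 0, "wz": 0}], "hand": 0}}

```text
time_s: 22.6
ee_pos: [0.5386, -0.1429, 0.2246]
ee_rot: [[0.994, 0.114, 0.001], [0.114, -0.994, 0.0], [0.001, -0.0, -1.0]]
wrist_force: [-1.0, 0.4, -0.1]
width: 0.044
```

```bash
python3 ins.py;python3 - <<'E'
from h import *
f=eyes.grab_frame("side");save(f,"s10.png",(310,165,400,235),8)
E
```

```text
t 22.6 p [ 0.5386 -0.1429  0.2246] ang 6.52 F [-1.02  0.39 -0.09] w 0.044 q [ 0.21  0.61 -0.05  1.79  0.05  0.73  0.25]
R 114.0 lat(+ccw) -0.15 eye z 204.4 F out 0.97 lat -0.51 Fz -0.09
```

View pics/s10.png

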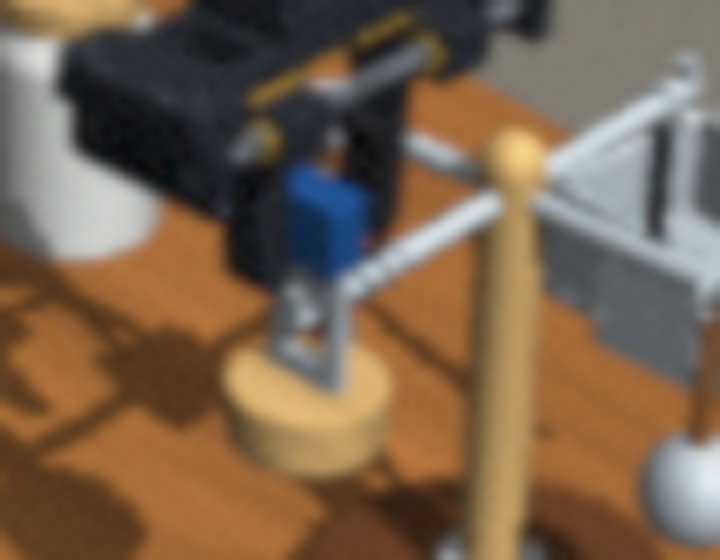

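The stamp hangs on the branch with the fingers clear. Straight up, then aside for a final look.

Call:
{"name": "drive_tool", "arguments": {"steps": [{"dx": 0, "dy": 0, "dz": -8, "wx": 0, "wy": 0, "wz": 0}, {"dx": 0, "dy": 0, "dz": -15, "wx": 0, "wy": 0, "wz": 0}, {"dx": 0, "dy": 0, "dz": -25, "wx": 0, "wy": 0, "wz": 0}, {"dx": 0, "dy": 0, "dz": -30, "wx": 0, "wy": 0, "wz": 0}, {"dx": 0, "dy": 0, "dz": -30, "wx": 0, "wy": 0, "wz": 0}]}}

```text
time_s: 23.15
ee_pos: [0.5378, -0.1431, 0.3341]
ee_rot: [[0.994, 0.113, 0.0], [0.113, -0.994, 0.0], [0.0, -0.0, -1.0]]
wrist_force: [-0.5, 0.3, 0.1]
width: 0.0439
```

Call:
{"name": "drive_tool", "arguments": {"steps": [{"dx": 0, "dy": -40, "dz": 0, "wx": 0, "wy": 0, "wz": 0}, {"dx": 0, "dy": -45, "dz": 0, "wx": 0, "wy": 0, "wz": 0}, {"dx": -10, "dy": -45, "dz": 0, "wx": 0, "wy": 0, "wz": 0}, {"dx": -10, "dy": -45, "dz": 0, "wx": 0, "wy": 0, "wz": 0}, {"dx": -10, "dy": -40, "dz": 0, "wx": 0, "wy": 0, "wz": 0}]}}

```text
time_s: 23.65
ee_pos: [0.483, 0.0694, 0.3332]
ee_rot: [[0.993, 0.114, 0.001], [0.114, -0.993, 0.001], [0.001, -0.001, -1.0]]
wrist_force: [0.9, 0.1, 0.9]
width: 0.0443
```

Call:
{"name": "drive_tool", "arguments": {"steps": [{"dx": 0, "dy": 0, "dz": 0, "wx": 0, "wy": 0, "wz": 0}, {"dx": 0, "dy": 0, "dz": 0, "wx": 0, "wy": 0, "wz": 0}, {"dx": 0, "dy": 0, "dz": 0, "wx": 0, "wy": 0, "wz": 0}]}}

```text
time_s: 23.95
ee_pos: [0.4843, 0.0657, 0.3329]
ee_rot: [[0.994, 0.111, 0.001], [0.111, -0.994, -0.001], [0.001, 0.001, -1.0]]
wrist_force: [-0.3, -0.7, -0.5]
width: 0.0442
```

Run:
```python
from h import *
from plan import st
st()
f=eyes.grab_frame("side");g=eyes.grab_frame("top")
a=cv2.resize(f["pixels"][150:240,310:400,::-1],(400,400),interpolation=cv2.INTER_CUBIC)
b=cv2.resize(g["pixels"][135:225,320:410,::-1],(400,400),interpolation=cv2.INTER_CUBIC)
cv2.imwrite("pics/s11.png",np.hstack([a,b]));save(g,"t11.png")
x,y=.6519,-.1299;P=g["pixels"].astype(float)
# branch angle from ladle/brush branches
for c,name in((np.arange(372,386),"ladle"),(np.arange(342,358),"brush")):
    out=[]
    for u in c:
        r=np.arange(162,185);w=np.clip(P[r,u,2]-P[r,u,0]+25,0,None)*(P[r,u].mean(-1)>60)*(abs(cloud(g)[r,u,2]-.203)<.02)
        if w.sum()>20: out.append(ray(g,u,(w*r).sum()/w.sum(),.2)[:2])
    out=np.array(out);d=np.linalg.svd(out-out.mean(0))[2][0];print(name,out.mean(0),np.degrees(np.arctan2(d[1],d[0]))%180)
W=cloud(f);m=(abs(W[...,0]-.54)<.04)&(abs(W[...,1]+.143)<.04)&(W[...,2]>.14)
hsv=cv2.cvtColor(f["pixels"],cv2.COLOR_RGB2HSV);mb=m&(hsv[...,0]>105)&(hsv[...,0]<130)&(hsv[...,1]>100);print("blue",mb.sum(),np.nanmedian(W[mb],0),np.nanmax(W[mb],0),"expect top .254")
```

```text
t 23.95 p [0.4843 0.0657 0.3329] ang 6.38 F [-0.33 -0.65 -0.49] w 0.0442 q [-0.18  0.39 -0.08  1.84  0.04  0.92 -0.16]
ladle [ 0.6574092  -0.17636269] 96.23998903333114
brush [ 0.64594427 -0.07899703] 96.40051492273209
blue 130 [ 0.53019263 -0.14942892  0.24469264] [ 0.5471193  -0.13012968  0.25734904] expect top .254
```

View pics/s11.png

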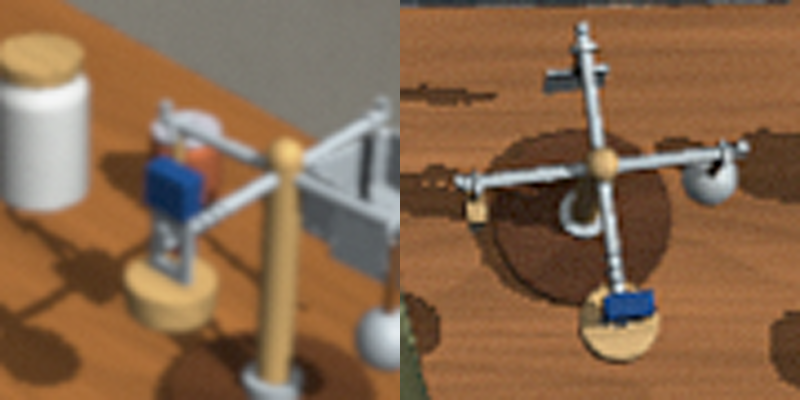

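View pics/t11.png

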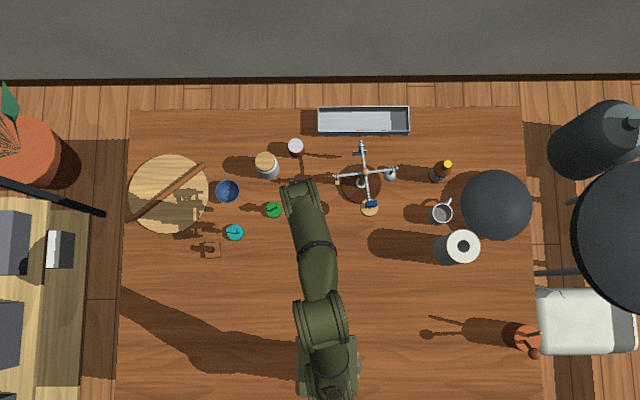

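Run:
```python
from h import *
f=eyes.grab_frame("side");g=eyes.grab_frame("top")
for n,F in(("side",f),("top",g)):
    p=F["pixels"].astype(float);b=p[...,2]-p[...,1];b[:150]=0;b[240:]=0;b[:,:335]=0;b[:,385:]=0
    t=np.clip((b-10)/40,0,1);v,u=np.mgrid[0:400,0:640];print(n,"blue centroid",(t*u).sum()/t.sum(),(t*v).sum()/t.sum())
    a=np.radians(6.6)
    for z0,tag in((.149,"seated"),(.152,"+3mm")):
        for R in(.1145,):
            x,y=.6519-R*np.cos(a),-.1299-R*np.sin(a)
            r=render(F,box_pts(x,y,z0,a),(335,150,385,240));vv,uu=np.mgrid[150:240,335:385];print(tag,(r*uu).sum()/r.sum(),(r*vv).sum()/r.sum(),"area",r.sum(),t.sum())
```

```text
side blue centroid 349.36311700182824 191.54821755027422
seated 348.85047887323947 192.14041690140846 area 174.01960784313724 109.39999999999999
+3mm 348.850407896516 191.26589894983547 area 174.0156862745098 109.39999999999999
top blue centroid 371.02885876694364 203.16965456930478
seated 370.4914454001496 204.0598821989529 area 83.89019607843137 57.175
+3mm 370.61872690706707 203.93470838595016 area 83.84705882352941 57.175
```

```bash
python3 -c "
from bench import ticket,arm
print(ticket.sign_off(), arm.state()['time_s'])"
```

```text
the job is handed in; nothing more can be done
the job is handed in; nothing more can be done
```

The dough stamp is hanging on the rack's free branch, held by the red collar, and the job is handed in at about 24 s of the 72 s allowed.

- **Rack:** I straddled the free branch loosely and swung it anticlockwise about 84° with roughly 2–3 N. At the stop the force rose to 8.3 N while the finger stopped moving.
- **Stamp:** I took it by the blue grip and passed its window over the tip with the tool within 0.3 mm of the branch line sideways. I then pushed the collar back about 9 mm at 5–6 N and lowered the stamp until it rested on the rod. The window's top edge was then at 204.6 mm by the arm's reading, against a rod top of 205 mm. I eased it out toward the tip's back and let go. No reading taken during the job was above about 8.5 N.

**Last checks:**
- **Rack angle:** it is unchanged at the stop, to within about 0.1°.
- **Stamp height:** in the side view the grip sits where a fully seated stamp should be, once the side camera's bias of about 0.65 px is taken off.
- **Grip in the top view:** it appeared about 0.9 px (about 3 mm) inward of the prediction. I put this down to the shaded side face dropping out of the colour mask, but did not confirm it.
- **Other things:** the table objects looked in place in the final top picture. The arm was well clear of everything.

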